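# Scribe a bag-flap curve from the pattern

## Robot

A 6-joint arm with a two-finger parallel gripper is mounted at the origin on a cart in front of the work surface, level with it; the furniture and walls round the work are solid. World frame = base frame: x ahead of the robot, y to its left, z up, the work surface at z = 0. Lengths are in m, angles in rad, forces in N, time in s.
With the tool pointing down it reaches from about 0.3 to 0.75 m from the base axis. Payload 8.5 kg.
Tool frame: the origin (TCP) lies at the very end of the fingers, on their centre line; the grasp point (between the pads) lies 19 mm behind it (robot.tcp_to_grasp is the distance from the TCP to the grasp point, in m); z points along the fingers, x is the direction in which the jaws open and shut, and the axes are right-handed (so a half turn about z gives the same grasp; the last joint's range is limited). The gripper opens to 85 mm and grips with 20 to 120 N. Pads are 22 mm wide; open, the fingers measure 114 mm over their backs; the gripper's body (76 mm by 85 mm) begins 54 mm behind the grasp point. The pads swing forward as they close: fully open they stand 13 mm farther back than shut.
Start: joints at [1.055, 0.381, 1.297, -0, 1.464, -0.215], TCP at [0.163, 0.525, 0.231] pointing down, gripper open.
Joint ranges: [-3.11, 3.11], [-0.89, 2.33], [0.22, 2.48], [-1.42, 4.56], [0.17, 2.85], [-2.88, 2.88]. Speed limits (rad/s): [2.39, 2.39, 3.14, 3.14, 3.14, 3.14].

## Interface

Orientations are given as a unit quaternion [w, x, y, z].
In Python, from workcell import monitor, eyes, job, nets, robot gives the robot as it stands.
- The arm moves only by the tool servo_tool, never from a script. Its argument "series" is a list of rows, each a list of 7 numbers: the shift along the tool's x, y, z in m, then the turn, a rotation vector about the tool's x, y, z in rad, then the closure in counts, from 0 (fully open) to 255 (shut). In form: [[tx, ty, tz, rx, ry, rz, fingers], ...]. A call has 1 to 5 rows; each row shifts and turns the commanded pose from where the row before left it, along the tool's axes as they then stand; what a row does not reach is not made up. A row lasts 1/8 s, in which the tool goes at most 62.5 mm and 10.7 degrees, less where a joint would pass 70% of its speed; a pose out of reach is approached as far as the arm can. A call is refused whole if a number of a shift passes 0.0625 or a number of a turn 0.188, either way. A call with a gripper value outside its range is refused whole. The fingers move at their own pace and stop on an object; the grip force is fixed at half the most. Time passes only in rows, so rows that do not move let the fingers close. It gives the time, the measured TCP pose, the force and the opening at its end, in the units of the state.
- monitor.get_obs(): the state, without advancing time (a new reading comes with each control period).
- eyes.capture(name): name is "scene" or "top" or "wrist"; returns a dict with "img" (384x512x3 uint8, red, green, blue), "vfov" (degrees; the focal length in pixels is half the picture's height over the tangent of half this angle, whatever the lens; pixels are square), "cx", "cy" (the principal point, pixels), "pose" (4x4, takes a point from camera to world coordinates); the wrist camera has in their place "tool_from_camera" (4x4, takes a point from camera to tool coordinates, whose origin is the TCP and whose axes are the tool frame's). Camera axes: x right, y up, looking along -z (the intrinsics and any distortion apply to the point x, -y, -z); pixel columns grow to the right and rows downward; lengths in m; the calibration is good to about 2 mm. A picture is of the moment at which its call begins: read the wrist's pose just before it. There is no depth.
- job.sign_off(): hands the job in, once; it reports no verdict.
Trained networks look in the newest picture that a camera, given by its name, has taken for a name from the list of things; names that differ only in an ending like _2 or _b are one class to them, and where a whole thing is asked for, a point or a joint stands for the part that bears it (a point fixed in the world has none). Each returns a list of dicts, best first, with "p" (0 to 1); they miss things now and then, are a little off and sometimes report something else, mostly with a low value. They report only what shows in the picture. A call takes as long as a camera call.
- nets.recognise(query, camera): "rect" ([left, top, right, bottom] in pixels, round what is visible of it).
The state is a dict: "clock": time; "joint_positions": joint angles; "dq": joint speeds; "effort": joint torques, N m; "eef_pos": TCP position; "tool_rot": TCP orientation; "wrist_force": force on the tool from outside, world axes, zero at the start; "moment": the same for the moment, N m; "opening": finger opening in m.
Only numpy, scipy, OpenCV 4.12 (cv2) and the standard library are available. Lean on these libraries where they do the work, as an engineer would, in place of code of your own. Each camera call takes 0.05 s, during which the arm holds its last target.

## Task

Take the spring-point scriber out of the tool block and scribe the curved front edge of the hand-cut wooden flap pattern onto the metal sheet under it: lower the point on the sheet beside the straight run at the left end, then draw it to the straight run at the right end in one unbroken line, the steel guide collar kept lightly against the wood all the way round, into both hollows and over the tongue. Then stand the scriber back fully home in the wide middle hole of the tool block, without disturbing the other things on the bench.

Things in the scene. Friction and masses are not known exactly. Their poses are not given: they have to be found in the camera images.
- scriber: Hand scriber, 103 mm, round, standing point-down in the tool block. Dark wooden handle 16 mm in diameter, z 0 to +55 mm; steel nose below it ends in a guide collar 10 mm in diameter, z -28 to -42 mm; a 3 mm spring-loaded marking point sticks out of that to z -48 mm. About 0.08 kg. Origin: on the axis at the handle's lower end (the shoulder that rests on the block); z runs up the handle.
- tip (a point): Tip of the scriber's marking point, on the scriber's axis, 6 mm below the collar's lower end when the point is free. While scribing, some 3 to 8 N of the collar against the pattern is a light touch; 15 N is too much.
- point (a joint): How far the marking point is pushed up into the nose: 0 when free, at most 0.005 m; its spring pushes back with 1.2 N at the start of the travel and 3.2 N at the end. While scribing, press it in by 2 to 4 mm, so that the collar's lower end is 2 to 4 mm above the sheet.
- board: Dark wooden base board, 180 mm (x) by 210 mm (y) by 12 mm, fixed to the bench; carries the metal sheet and the pattern. Origin: centre of its underside; x points away from the robot when unturned.
- blank: Grey metal sheet, 110 mm (x) by 186 mm (y) by 2 mm, fixed on the board, which gets the scribed line. Origin: centre of its underside, 12 mm above the bench; its top is 14 mm above the bench. It reaches 71 mm in front (-x) of the pattern's straight runs.
- template: Pale wooden flap pattern, 9 mm thick, bolted on the sheet by two brass nuts 18 mm high (at x +30, y +-48). Origin: on its underside (top of the sheet, 14 mm above the bench), midway along the front edge. That edge faces -x (the robot, when unturned); +y is its left end. As drawn, in mm: straight x = 0 for y +75 to +47.6, hollow, tongue, hollow, straight -47.6 to -75; cut by hand, it wanders up to 2 mm off that.
- run_in (a point): Point of the drawn line beside the left straight run, where the collar's axis runs 5 mm in front of the edge: pattern frame (-5, +60, 0) mm, on the sheet's top.
- hollow_left (a point): Point of the drawn line in the middle of the left hollow: pattern frame (-7.7, +37.6, 0) mm.
- crest (a point): Point of the drawn line in front of the middle of the tongue: pattern frame (-32.5, 0, 0) mm.
- hollow_right (a point): Point of the drawn line in the middle of the right hollow: pattern frame (-7.7, -37.6, 0) mm.
- run_out (a point): Point of the drawn line beside the right straight run: pattern frame (-5, -60, 0) mm.
- arc_left (a point): Centre of the left hollow, a concave arc of radius 25 mm through 60 degrees: pattern frame (-25, +47.6, 0) mm. As drawn, the collar's axis runs at radius 20 mm about it, from y = +47.6 to +30.3. All arcs join tangentially.
- arc_mid (a point): Centre of the tongue, a convex arc of radius 30 mm through 120 degrees: pattern frame (+2.5, 0, 0) mm. As drawn, the collar's axis runs at radius 35 mm about it, from y = +30.3 to -30.3.
- arc_right (a point): Centre of the right hollow, mirror image of the left one: pattern frame (-25, -47.6, 0) mm. As drawn, the collar's axis runs at radius 20 mm about it, from y = -30.3 to -47.6.
- stand: Wooden tool block, 100 mm (x) by 46 mm (y) by 55 mm high, fixed on the bench left or right of the board; three upright through holes in a row along x, the middle one 14 mm wide (the scriber's), the outer two 8 mm and empty. Origin: centre of its underside.
- socket (a point): Mouth of the middle hole, on the block's top, 55 mm above the bench. The scriber is home when its origin is here.
- rivet_tin: Closed round red tin, 56 mm across, 35 mm high, loose on the bench; to be left alone. Origin: centre of its underside.
- iron_6: Steel pricking iron 96 x 16 x 9 mm lying loose on the board behind the pattern; to be left alone.
- bone_folder: Flat bone folder 131 x 20 x 4 mm lying loose at the front of the bench; to be left alone.
- beeswax: Puck of beeswax 39 mm across, 13 mm high, loose at the front of the bench; to be left alone.
- spool_beige: Reel of beige thread, 34 mm across, 45 mm high, loose on the bench; to be left alone.
- clip_0: Black spring clip, 24 mm wide, loose on the bench; to be left alone.
- rotary_cutter: Rotary cutter, 148 mm long, loose at the back of the bench; to be left alone.

How it is judged:
By the outcome, as a careful person would: the job done as asked, in the order asked, and still so for the second after the job is handed in, with the robot touching nothing.
It also fails if it takes over 72 s, if anything falls off the work surface, if the arm or the gripper's body presses on something with over 40 N, if the wrist force passes 120 N, or if a joint passes its speed limit or range.

## Working session

There is one attempt and no reset: what is moved stays moved. The work goes in short steps, Python scripts to look and compute and a tool call to move; the robot and the scene stay as the last step left them, time stands still between calls to the robot, and variables do not carry over. Pictures are saved under pics/ and viewed, and the job is handed in when it is done.

Besides the shell and the picture viewer there is one more tool, called as name(argument=value, ...) on one line, values as JSON. servo_tool: Moves the arm, as the interface text tells. Its arguments: {"type":"object","properties":{"series":{"type":"array"}},"required":["series"]}

```bash
ls; mkdir -p pics; python3 - <<'E'
from workcell import monitor, eyes, job, nets, robot
import cv2, numpy as np
o=monitor.get_obs(); print(o); print([a for a in dir(robot) if a[0]!='_'])
for n in ["scene","top","wrist"]:
    c=eyes.capture(n); cv2.imwrite(f"pics/{n}0.png",c["img"][:,:,::-1])
    print(n,{k:(np.round(v,4).tolist() if hasattr(v,'tolist') else v) for k,v in c.items() if k!="img"})
    for q in ["scriber","board","blank","template","stand","rivet_tin"]:
        r=nets.recognise(q,n); print(q,[(np.round(x["rect"]).tolist(),round(x["p"],2)) for x in r[:2]])
print(monitor.get_obs()["clock"])
E
```

```text
pics
{'clock': 0.0, 'joint_positions': array([ 1.05470262e+00,  3.81220200e-01,  1.29831851e+00,  6.06054696e-06,
        1.46360729e+00, -2.15325458e-01]), 'dq': array([ 0.0023199 ,  0.00108299, -0.00193686, -0.00071281,  0.00042188,
       -0.00059104]), 'effort': array([ 1.18235323e-03, -4.48466456e+01, -2.31281179e+01, -1.36752988e-04,
        4.75453504e-03,  1.78677493e-05]), 'eef_pos': array([0.16279465, 0.52502515, 0.23067932]), 'tool_rot': array([ 3.13725222e-04,  8.05063318e-01,  5.93188377e-01, -7.10499330e-04]), 'wrist_force': array([-0.4449423 ,  0.33799221,  0.51768714]), 'moment': array([0.02253053, 0.0164638 , 0.01475253]), 'opening': 0.08522587906210816}
['IKError', 'tcp_to_grasp']
scene {'vfov': 51.742086943896865, 'cx': 260.1088971821002, 'cy': 194.29761014241032, 'pose': [[0.8931, 0.1994, -0.4032, 0.0868], [-0.4498, 0.4035, -0.7968, -0.9156], [0.0038, 0.893, 0.45, 0.54], [0.0, 0.0, 0.0, 1.0]]}
scriber [([220.0, 196.0, 282.0, 229.0], 0.57), ([243.0, 191.0, 288.0, 216.0], 0.49)]
board [([218.0, 185.0, 303.0, 236.0], 0.57), ([280.0, 220.0, 291.0, 240.0], 0.49)]
blank
[... 392 characters left out ...]
47, 0.9788, 1.0768], [0.0, 0.0, 0.0, 1.0]]}
scriber [([344.0, 202.0, 351.0, 211.0], 0.4)]
board [([195.0, 156.0, 291.0, 241.0], 0.87)]
blank [([200.0, 182.0, 286.0, 230.0], 0.81)]
template [([209.0, 170.0, 274.0, 212.0], 0.72)]
stand [([209.0, 177.0, 276.0, 213.0], 0.73), ([327.0, 188.0, 358.0, 236.0], 0.63)]
rivet_tin [([145.0, 215.0, 171.0, 236.0], 0.91), ([209.0, 173.0, 274.0, 214.0], 0.62)]
wrist {'vfov': 60.866413086624426, 'cx': 258.4510618343382, 'cy': 192.66938979779385, 'tool_from_camera': [[1.0, 0.0003, 0.0004, -0.0004], [0.0005, -0.9444, -0.3287, -0.0851], [0.0003, 0.3287, -0.9444, -0.1438], [0.0, 0.0, 0.0, 1.0]]}
scriber []
board []
blank []
template []
stand []
rivet_tin []
1.05
```

View pictures.

```bash
python3 - <<'E'
import cv2
a=cv2.imread("pics/top0.png"); b=cv2.imread("pics/scene0.png")
cv2.imwrite("pics/top0z.png",cv2.resize(a[140:260,130:380],None,fx=3.2,fy=3.2,interpolation=cv2.INTER_CUBIC))
cv2.imwrite("pics/scene0z.png",cv2.resize(b[160:290,180:330],None,fx=4.5,fy=4.5,interpolation=cv2.INTER_CUBIC))
E
```

```text
(no output)
```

View pics/top0.png

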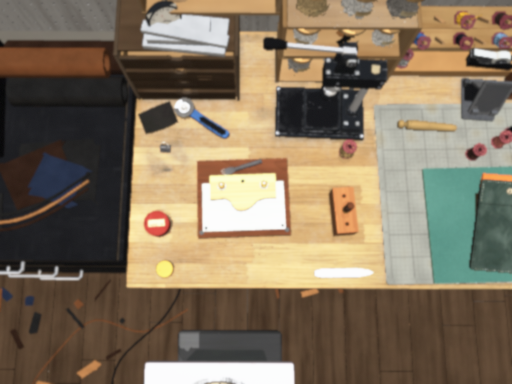

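View pics/scene0.png

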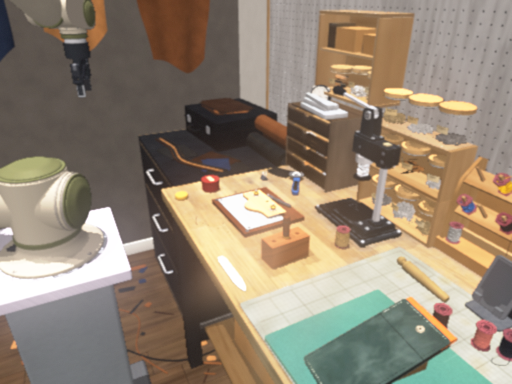

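```bash
sleep 0
```

```text
(no output)
```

View pics/top0z.png

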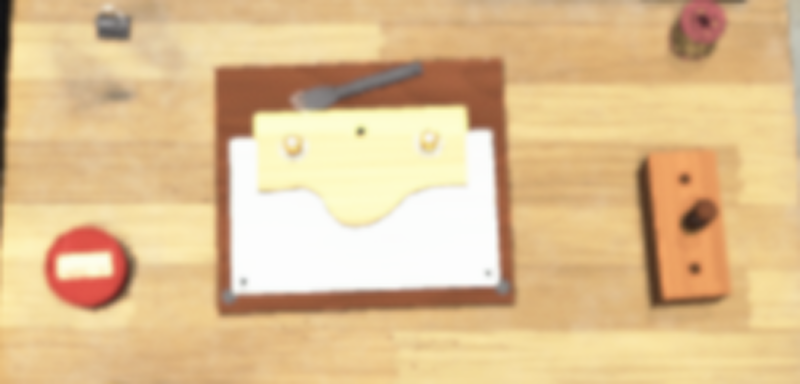

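View pics/scene0z.png

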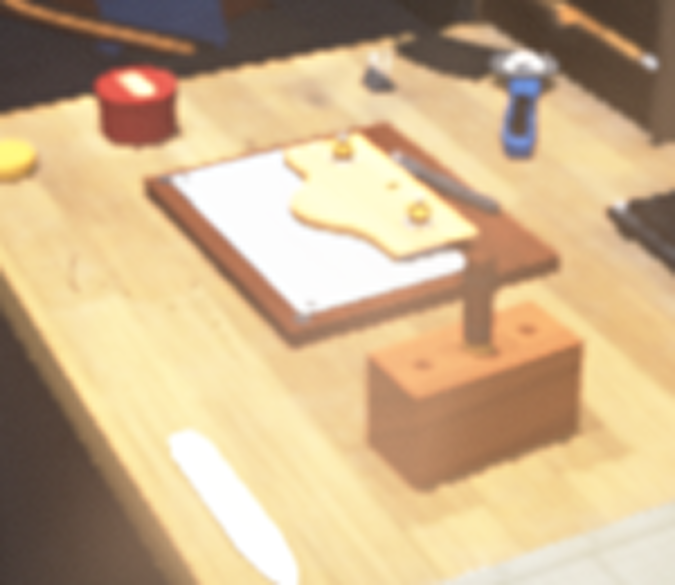

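```bash
cat > h.py <<'E'
import numpy as np, cv2
from scipy.spatial.transform import Rotation as R
def T(o):
    w,x,y,z=o["tool_rot"]; M=np.eye(4); M[:3,:3]=R.from_quat([x,y,z,w]).as_matrix(); M[:3,3]=o["eef_pos"]; return M
def pix2w(c,uv,z,P=None):
    P=c["pose"] if P is None else P
    f=c["h"]/2/np.tan(np.radians(c["vfov"])/2)
    uv=np.atleast_2d(uv).astype(float)
    d=np.stack([(uv[:,0]-c["cx"])/f,-(uv[:,1]-c["cy"])/f,-np.ones(len(uv))],1)@P[:3,:3].T
    t=(np.broadcast_to(z,len(uv))-P[2,3])/d[:,2]
    return P[:3,3]+d*t[:,None]
def w2pix(c,p,P=None):
    P=c["pose"] if P is None else P
    f=c["h"]/2/np.tan(np.radians(c["vfov"])/2)
    q=(np.atleast_2d(p)-P[:3,3])@P[:3,:3]
    return np.stack([c["cx"]+f*q[:,0]/-q[:,2],c["cy"]-f*q[:,1]/-q[:,2]],1)
def grab(name,fn=None):
    import pickle
    from workcell import monitor,eyes
    o=monitor.get_obs(); c=dict(eyes.capture(name)); c["h"]=c["img"].shape[0]
    if name=="wrist": c["pose"]=T(o)@np.array(c["tool_from_camera"])
    else: c["pose"]=np.array(c["pose"])
    c["obs"]=o
    if fn: cv2.imwrite(f"pics/{fn}.png",c["img"][:,:,::-1]); pickle.dump(c,open(f"pics/{fn}.pkl","wb"))
    return c
E
python3 - <<'E'
from h import *
c=grab("top","top1")
s=3.2
def z(u,v): return (130+u/s-.35,140+v/s-.35)
print("stand top corners",np.round(pix2w(c,[z(650,152),z(712,150),z(728,294),z(658,302)],0.055),4).tolist())
print("holes",np.round(pix2w(c,[z(684,179),z(694,268)],0.055),4).tolist())
print("scriber top",np.round(pix2w(c,[z(707,209)],0.110),4).tolist())
print("blank corners",np.round(pix2w(c,[z(229,139),z(494,130),z(500,286),z(233,295)],0.014),4).tolist())
print("templ", np.round(pix2w(c,[z(253,114),z(467,106),z(467,184),z(260,191),z(358,226)],0.023),4).tolist())
print("tin", np.round(pix2w(c,[z(88,266)],0.035),4).tolist())
E
```

```text
stand top corners [[0.5237, -0.2469, 0.055], [0.5253, -0.2895, 0.055], [0.426, -0.2962, 0.055], [0.4204, -0.2488, 0.055]]
holes [[0.5049, -0.2695, 0.055], [0.4435, -0.274, 0.055]]
scriber top [[0.4738, -0.2723, 0.11]]
blank corners [[0.5414, 0.0462, 0.014], [0.5487, -0.1433, 0.014], [0.4364, -0.1461, 0.014], [0.4294, 0.0408, 0.014]]
templ [[0.5577, 0.0287, 0.023], [0.5641, -0.1236, 0.023], [0.5074, -0.1231, 0.023], [0.5019, 0.0227, 0.023], [0.4771, -0.0465, 0.023]]
tin [[0.4464, 0.1391, 0.035]]
```

View pics/wrist0.png

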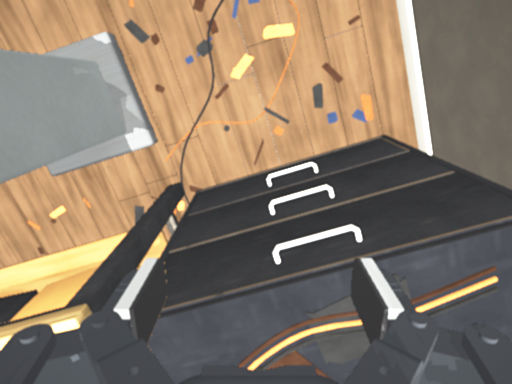

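servo_tool(series=[[-0.0292,0.0351,0.006,0,0,0,0],[-0.0292,0.0351,0.006,0,0,0,0],[-0.0292,0.0351,0.006,0,0,0,0],[-0.0292,0.0351,0.006,0,0,0,0],[-0.0292,0.0351,0.006,0,0,0,0]])

```text
clock: 1.72
eef_pos: [0.288, 0.3326, 0.2013]
tool_rot: [0.0, 0.805, 0.593, 0.0]
wrist_force: [0.6, -0.1, -0.9]
opening: 0.0857
```

servo_tool(series=[[-0.0292,0.0351,0.008,0,0,0,0],[-0.0292,0.0351,0.008,0,0,0,0],[-0.0292,0.0351,0.008,0,0,0,0],[-0.0292,0.0351,0.008,0,0,0,0],[-0.0292,0.0351,0.008,0,0,0,0]])

```text
clock: 2.35
eef_pos: [0.4125, 0.141, 0.1613]
tool_rot: [0.0, 0.805, 0.593, 0.0]
wrist_force: [1.1, 0.2, -0.7]
opening: 0.0853
```

servo_tool(series=[[-0.0292,0.0351,0.008,0,0,0,0],[-0.0292,0.0351,0.008,0,0,0,0],[-0.0292,0.0351,0.008,0,0,0,0],[-0.0292,0.0351,0.008,0,0,0,0],[-0.0292,0.0351,0.008,0,0,0,0]])

```text
clock: 2.98
eef_pos: [0.5368, -0.0505, 0.1211]
tool_rot: [0.0, 0.805, 0.593, 0.0]
wrist_force: [0.8, -0.2, 0.5]
opening: 0.0853
```

servo_tool(series=[[0,0,0.022,0,0,-0.1335,0],[0,0,0.022,0,0,-0.1335,0],[0,0,0,0,0,0,0],[0,0,0,0,0,0,0]])

```text
clock: 3.48
eef_pos: [0.5365, -0.0491, 0.0782]
tool_rot: [0.001, 0.72, 0.694, 0.0]
wrist_force: [0.7, -0.4, -0.8]
opening: 0.0853
```

```bash
python3 - <<'E'
from h import *
c=grab("wrist","w1"); print(c["obs"]["eef_pos"],c["obs"]["tool_rot"],c["obs"]["wrist_force"])
E
```

```text
[ 0.53647464 -0.04907569  0.07816726] [5.69108931e-04 7.19766694e-01 6.94215748e-01 2.78032002e-04] [ 0.74460336 -0.42708252 -0.83152912]
```

View pics/w1.png

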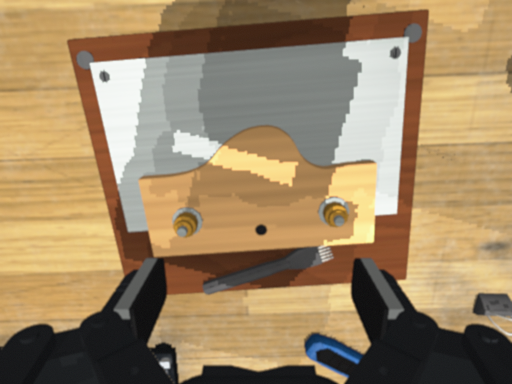

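```bash
cat > edge.py <<'E'
from h import *
import pickle
from scipy.optimize import least_squares
c=pickle.load(open("pics/w1.pkl","rb"))
im=c["img"]; big=cv2.resize(im,None,fx=4,fy=4,interpolation=cv2.INTER_CUBIC)
hsv=cv2.cvtColor(big,cv2.COLOR_RGB2HSV).astype(float); S=hsv[:,:,1]
S=cv2.GaussianBlur(S.astype(np.float32),(0,0),2)
m=(S>80).astype(np.uint8)
# region of template only
m[:110*4]=0; m[:, :125*4]=0; m[:,385*4:]=0; m[232*4:]=0
n,l,st,_=cv2.connectedComponentsWithStats(m); 
k=l[200*4,260*4]; mm=(l==k).astype(np.uint8)
cv2.imwrite("pics/mask.png",cv2.resize(mm*255,(512,384)))
ct=max(cv2.findContours(mm,cv2.RETR_EXTERNAL,cv2.CHAIN_APPROX_NONE)[0],key=len)[:,0,:]
uv=(ct+0.5)/4-0.5
W=pix2w(c,uv,0.014)[:,:2]
def model(n=400):
    pts=[]
    y=np.linspace(75,47.6,60); pts.append(np.c_[0*y,y])
    a=np.radians(np.linspace(0,-60,80)); pts.append(np.c_[-25+25*np.cos(a),47.6+25*np.sin(a)])
    b=np.radians(np.linspace(120,240,200)); pts.append(np.c_[2.5+30*np.cos(b),30*np.sin(b)])
    p=np.vstack(pts); left=p[:140]; return np.vstack([p,left[::-1]*[1,-1]])
M=model()/1000
from scipy.spatial import cKDTree
def tf(q,P): c_,s_=np.cos(q[2]),np.sin(q[2]); return P@np.array([[c_,s_],[-s_,c_]])+q[:2]
def inv(q,P): c_,s_=np.cos(q[2]),np.sin(q[2]); return (P-q[:2])@np.array([[c_,-s_],[s_,c_]])
q=np.array([0.5045,-0.05,-0.03])
for it in range(30):
    L=inv(q,W); sel=(np.abs(L[:,1])<0.073)&(L[:,0]<0.012)
    t=cKDTree(M)
    def res(q): return t.query(inv(q,W[sel]))[0]
    r=least_squares(lambda q:(lambda d,i,L:np.clip((L-M[i])@np.array([1,1])*0,0,0) if 0 else d)(*( (lambda L:(t.query(L)[0],t.query(L)[1],L))(inv(q,W[sel])))),q,x_scale=[.001,.001,.01],loss="soft_l1",f_scale=.001)
    q=r.x
    if it>2: break
if __name__=="__main__":
    print("pose",q, "med/max dev mm",np.median(r.fun)*1e3,r.fun.max()*1e3)
    L=inv(q,W[sel])*1e3; o=np.argsort(-L[:,1]); L=L[o]
    for y in list(range(72,-73,-6)):
        k=np.abs(L[:,1]-y)<0.7
        j=np.argmin(abs(M[:,1]*1e3-y)); print(y,np.round(L[k,0].mean(),2),np.round(M[j,0]*1e3,2))
    # left/right ends
E
python3 edge.py
```

```text
pose [ 0.50682059 -0.04903984  0.02327149] med/max dev mm 0.8079400322667079 1.7513886970764656
72 -0.91 0.0
66 -0.77 0.0
60 -0.5 0.0
54 -0.03 0.0
48 0.58 0.0
42 0.87 -0.63
36 -0.99 -2.79
30 -5.67 -7.26
24 -15.58 -15.4
18 -23.11 -21.43
12 -26.58 -24.94
6 -27.65 -26.87
0 -27.32 -27.5
-6 -26.06 -26.87
-12 -23.45 -24.94
-18 -19.82 -21.43
-24 -14.96 -15.4
-30 -8.67 -7.26
-36 -4.62 -2.79
-42 -2.19 -0.63
-48 -0.69 0.0
-54 0.12 0.0
-60 0.53 0.0
-66 0.51 0.0
-72 0.65 0.0
```

View pics/mask.png

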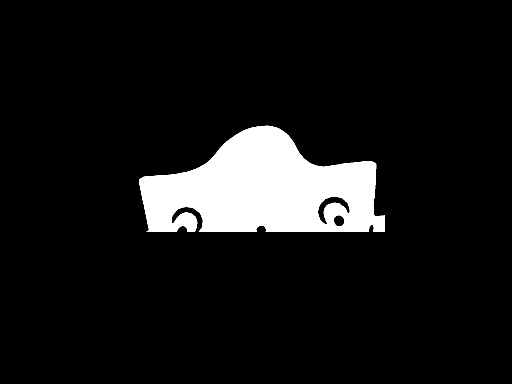

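servo_tool(series=[[0,0,-0.0125,0,0,0.1705,0],[0,0,-0.0125,0,0,0.1705,0],[0,0,-0.0125,0,0,0.1705,0],[0,0,-0.0125,0,0,0.1705,0],[0,0,-0.0125,0,0,0.1705,0]])

```text
clock: 4.15
eef_pos: [0.5363, -0.049, 0.1413]
tool_rot: [0.001, 0.943, 0.332, 0.001]
wrist_force: [0.2, -0.4, -0.2]
opening: 0.0854
```

servo_tool(series=[[0,0,-0.0125,0,0,0.1705,0],[0,0,-0.0125,0,0,0.1705,0],[0,0,-0.0125,0,0,0.1705,0],[0,0,-0.0125,0,0,0.1705,0],[0,0,0,0,0,0,0]])

```text
clock: 4.78
eef_pos: [0.5365, -0.0491, 0.1914]
tool_rot: [0.001, 1.0, 0.002, 0.002]
wrist_force: [0.8, -0.0, 0.6]
opening: 0.0854
```

servo_tool(series=[[-0.0125,0.055,0,0,0,0,0],[-0.0125,0.055,0,0,0,0,0],[-0.0125,0.055,0,0,0,0,0],[-0.0125,0.055,0,0,0,0,0],[-0.0125,0.055,0,0,0,0,0]])

```text
clock: 5.4
eef_pos: [0.4735, -0.3258, 0.1897]
tool_rot: [-0.0, 1.0, 0.003, 0.0]
wrist_force: [1.4, 0.7, 0.3]
opening: 0.0853
```

servo_tool(series=[[0,0,0,0,0,0,0],[0,0,0,0,0,0,0]])

```text
clock: 5.65
eef_pos: [0.4741, -0.3236, 0.1896]
tool_rot: [-0.0, 1.0, 0.002, -0.0]
wrist_force: [-0.2, 0.7, -0.2]
opening: 0.0853
```

```bash
python3 - <<'E'
from h import *
from workcell import nets
c=grab("wrist","w2"); print(c["obs"]["eef_pos"],c["obs"]["tool_rot"],c["obs"]["wrist_force"])
print(nets.recognise("scriber","wrist"),nets.recognise("stand","wrist"))
E
```

```text
[ 0.47413591 -0.32364366  0.18959122] [-3.46913917e-04  9.99997755e-01  2.08529932e-03 -1.46832928e-04] [-0.21473265  0.67622613 -0.24718708]
[{'rect': [249.9, 113.3, 273.0, 143.4], 'p': 0.8}] [{'rect': [199.0, 85.8, 320.8, 152.2], 'p': 0.62}]
```

View pics/w2.png

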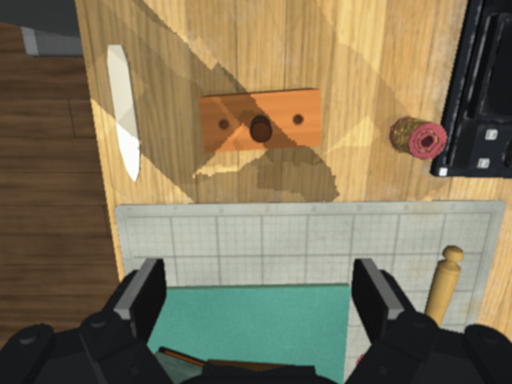

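```bash
python3 - <<'E'
from h import *
import pickle
c=pickle.load(open("pics/w2.pkl","rb"))
cv2.imwrite("pics/w2z.png",cv2.resize(c["img"][78:160,190:330,::-1],None,fx=5.5,fy=5.5,interpolation=cv2.INTER_CUBIC))
for p in [(224,125),(298,119)]: print(pix2w(c,p,.055))
print(pix2w(c,(261,130),.110))
print(w2pix(c,[[.474,-.2715,.055],[.474,-.2715,.11]]))
E
```

```text
[[ 0.44459674 -0.27580582  0.055     ]]
[[ 0.50663355 -0.27062233  0.055     ]]
[[ 0.47527415 -0.27185958  0.11      ]]
[[258.97477573 119.92181017]
 [259.12421599 129.45870524]]
```

View pics/w2z.png

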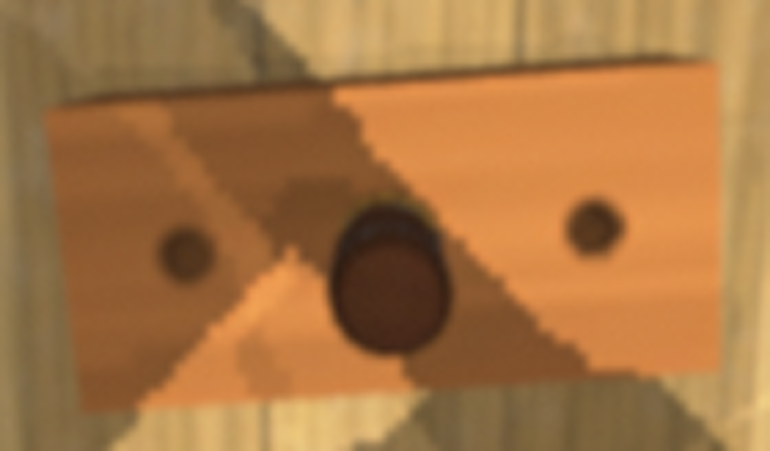

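servo_tool(series=[[0.0006,-0.0255,0,0,0,0,0],[0.0006,-0.0255,0,0,0,0,0],[0,0,0.04,0,0,0,0],[0,0,0.04,0,0,0,0],[0,0,0,0,0,0,0]])

```text
clock: 6.42
eef_pos: [0.4745, -0.2712, 0.1081]
tool_rot: [-0.002, 1.0, 0.002, -0.002]
wrist_force: [-0.1, -0.9, 1.3]
opening: 0.0852
```

```bash
python3 - <<'E'
from h import *
c=grab("wrist","w3"); print(c["obs"]["eef_pos"],c["obs"]["tool_rot"],c["obs"]["wrist_force"])
print(w2pix(c,[[.4753,-.2727,.055],[.4753,-.2727,.11]]))
E
```

```text
[ 0.47453023 -0.27118793  0.10809664] [-0.00180742  0.99999446  0.00198872 -0.00196501] [-0.06113459 -0.85945735  1.25303627]
[[260.53852526 218.10690382]
 [260.84197663 262.29220279]]
```

View pics/w3.png

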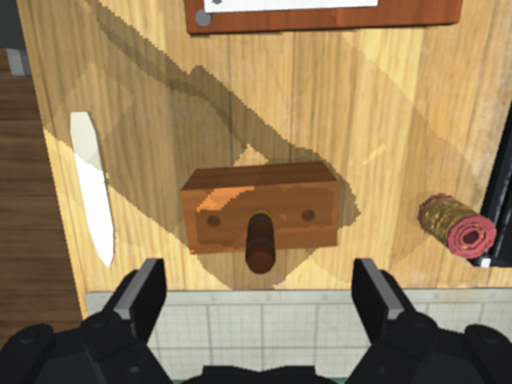

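servo_tool(series=[[0.0008,0.001,0.024,0,0,0,0],[0,0,0.024,0,0,0,0],[0,0,0,0,0,0,60],[0,0,0,0,0,0,200],[0,0,0,0,0,0,255]])

```text
clock: 7.1
eef_pos: [0.4767, -0.2746, 0.0633]
tool_rot: [0.001, 1.0, 0.001, 0.001]
wrist_force: [0.6, 0.1, 0.3]
opening: 0.0322
```

servo_tool(series=[[0,0,0,0,0,0,255],[0,0,0,0,0,0,255],[0,0,0,0,0,0,255],[0,0,0,0,0,0,255]])

```text
clock: 7.6
eef_pos: [0.4765, -0.2744, 0.0627]
tool_rot: [0.001, 1.0, 0.001, 0.001]
wrist_force: [0.1, 1.4, 6.4]
opening: 0.0147
```

servo_tool(series=[[0,0,0,0,0,0,255]])

```text
clock: 7.72
eef_pos: [0.4765, -0.2745, 0.0628]
tool_rot: [0.001, 1.0, 0.001, 0.001]
wrist_force: [-0.9, 0.2, 6.1]
opening: 0.0144
```

```bash
python3 - <<'E'
from h import *
from workcell import monitor
for i in range(4):
    c=grab("wrist","w4"); o=c["obs"]; print(np.round(o["eef_pos"],5),np.round(o["tool_rot"],4),o["wrist_force"].round(2),o["moment"].round(3),o["opening"])
E
```

```text
[ 0.47652 -0.27446  0.06276] [5.0e-04 1.0e+00 1.3e-03 7.0e-04] [-0.86  0.16  6.07] [0.156 0.022 0.002] 0.014380165313068176
[ 0.47652 -0.27443  0.06274] [5.0e-04 1.0e+00 1.3e-03 7.0e-04] [0.07 0.41 6.85] [ 0.229 -0.012  0.   ] 0.014994461922563646
[ 0.47651 -0.27443  0.06274] [5.0e-04 1.0e+00 1.2e-03 7.0e-04] [-0.39  1.76  5.52] [0.184 0.048 0.039] 0.0146442155096625
[ 0.47651 -0.27445  0.06276] [5.0e-04 1.0e+00 1.2e-03 7.0e-04] [-0.6   0.54  6.25] [0.159 0.019 0.012] 0.014569077485676173
```

View pics/w4.png

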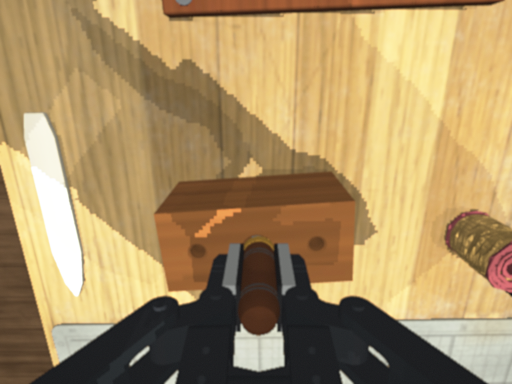

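servo_tool(series=[[0,0,-0.01,0,0,0,255],[0,0,-0.02,0,0,0,255],[0,0,-0.02,0,0,0,255],[0,0,-0.02,0,0,0,255],[0,0,0,0,0,0,255]])

```text
clock: 8.55
eef_pos: [0.4765, -0.2746, 0.1333]
tool_rot: [0.001, 1.0, 0.001, 0.001]
wrist_force: [-0.1, 0.7, -0.5]
opening: 0.0145
```

servo_tool(series=[[0,0,0,0,0,0,255],[0,0,0,0,0,0,255]])

```text
clock: 8.8
eef_pos: [0.4758, -0.2739, 0.131]
tool_rot: [-0.001, 1.0, 0.001, -0.001]
wrist_force: [0.0, 0.0, -1.4]
opening: 0.0144
```

```bash
python3 - <<'E'
from h import *
from workcell import monitor
F=[];Mo=[]
for i in range(8):
    c=grab("wrist","w5"); o=c["obs"]; F.append(o["wrist_force"]);Mo.append(o["moment"])
print(np.round(o["eef_pos"],5),np.round(o["tool_rot"],4),np.mean(F,0).round(2),np.std(F,0).round(2),np.mean(Mo,0).round(3),o["opening"],o["clock"])
c=grab("scene","s5")
cv2.imwrite("pics/w5z.png",cv2.resize(grab("wrist","w5")["img"][180:384,170:350,::-1],None,fx=2.9,fy=2.9,interpolation=cv2.INTER_CUBIC))
cv2.imwrite("pics/s5z.png",cv2.resize(c["img"][170:280,230:340,::-1],None,fx=5,fy=5,interpolation=cv2.INTER_CUBIC))
E
```

```text
[ 0.47608 -0.27416  0.13171] [-1.0e-04  1.0e+00  1.2e-03 -1.0e-04] [ 0.03 -0.01 -0.82] [0.49 0.52 0.38] [-0.001  0.005 -0.005] 0.014818873609580951 9.15
```

View pics/w5z.png

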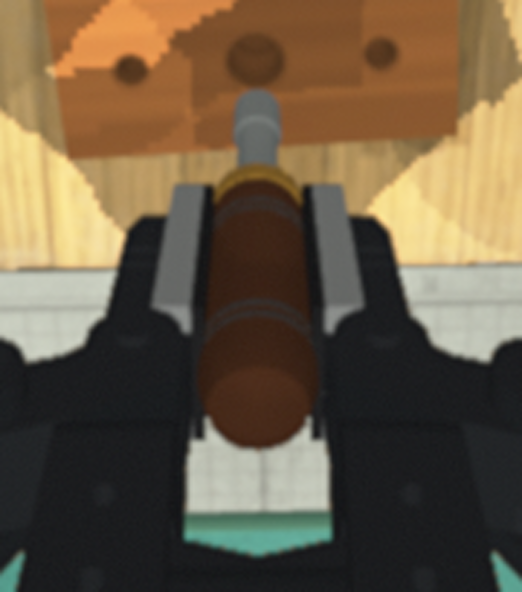

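View pics/s5z.png

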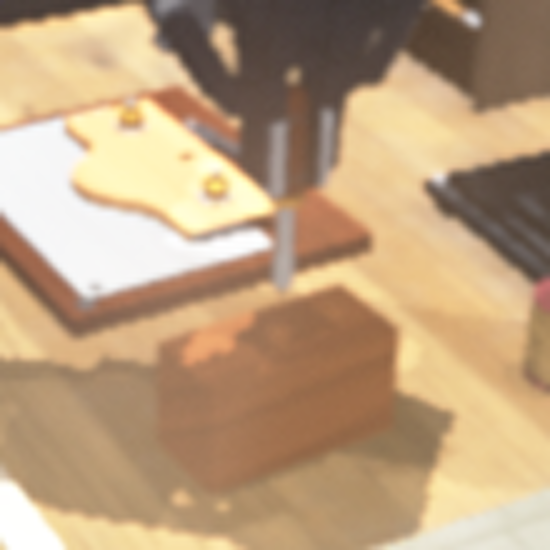

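```bash
python3 - <<'E'
from h import *
import pickle
c=pickle.load(open("pics/w5.pkl","rb"))
P=np.array(c["tool_from_camera"])
print("top", pix2w(c,(170+256/2.9,180+407/2.9),-0.0472,P))
print("collar near rim", pix2w(c,(170+258/2.9,180+91/2.9),0.0498,P), pix2w(c,(170+258/2.9,180+91/2.9),0.0558,P))
for y in [-.003,0,.003]:
  print(y,(w2pix(c,[[0,y,-.0472],[0,y-.008,0.0078],[0,y-.005,.0498],[0,y-.0015,.0558]],P)-[170,180])*2.9)
E
```

```text
top [[-0.00051558 -0.00189085 -0.0472    ]]
collar near rim [[-6.16085176e-05 -4.41000471e-03  4.98000000e-02]] [[-4.87938615e-05 -1.93021755e-03  5.58000000e-02]]
-0.003 [[260.13777315 399.72185265]
 [258.85335849 147.48619927]
 [258.28193742  75.85058282]
 [258.21612494  80.50002617]]
0 [[260.1184647  419.29585931]
 [258.84723413 162.79977118]
 [258.27970082  88.52187266]
 [258.2142597   92.74964757]]
0.003 [[260.09947364 438.54810449]
 [258.8411811  177.93497814]
 [258.27748522 101.07416166]
 [258.21241143 104.88784704]]
```

```bash
cat > path.py <<'E'
from edge import *
from scipy.interpolate import UnivariateSpline
# ordered contour front portion, in pattern frame
Lc=inv(q,W); 
i0=np.argmin(np.hypot(*(Lc-[0,.0735]).T)); i1=np.argmin(np.hypot(*(Lc-[0,-.0735]).T))
a=np.roll(Lc,-i0,axis=0); k=(i1-i0)%len(Lc)
seg=a[:k+1]
if np.abs(seg[:,0]).max()>.035 or seg[:,0].min()>-.02: seg=np.roll(Lc[::-1],-(len(Lc)-1-i0),axis=0)[:(i0-i1)%len(Lc)+1]
s=np.r_[0,np.cumsum(np.hypot(*np.diff(seg,axis=0).T))]
ss=np.linspace(0,s[-1],int(s[-1]/.0005))
from scipy.ndimage import gaussian_filter1d
E=np.c_[np.interp(ss,s,seg[:,0]),np.interp(ss,s,seg[:,1])]
E=gaussian_filter1d(E,5,axis=0,mode="nearest")
t=np.gradient(E,axis=0); t/=np.linalg.norm(t,axis=1)[:,None]
n=np.c_[t[:,1],-t[:,0]]   # left->right travel; outward (-x)
if n[0,0]>0: n=-n
A=E+0.005*n   # collar axis, pattern frame
Aw=tf(q,A); c_,s_=np.cos(q[2]),np.sin(q[2]); nw=n@np.array([[c_,s_],[-s_,c_]]); Ew=tf(q,E)
arc=np.r_[0,np.cumsum(np.hypot(*np.diff(Aw,axis=0).T))]
np.savez("path.npz",A=A,Aw=Aw,nw=nw,arc=arc,q=q)
if __name__=="__main__":
    print(len(seg),arc[-1],q)
    for j in range(0,len(A),12): print(j,(arc[j]*1e3).round(1),(A[j]*1e3).round(1),Aw[j].round(4),nw[j].round(2))
E
python3 path.py
```

```text
936 0.16603867849558446 [ 0.50682059 -0.04903984  0.02327149]
0 0.0 [-5.7 73.5] [0.4994 0.0243] [-1.    0.07]
12 5.5 [-5.9 68. ] [0.4994 0.0188] [-1.   -0.05]
24 11.3 [-5.6 62.1] [0.4998 0.0129] [-1.   -0.07]
36 17.3 [-5.3 56.2] [0.5002 0.007 ] [-0.99 -0.11]
48 23.1 [-4.7 50.4] [0.501  0.0012] [-0.99 -0.13]
60 28.5 [-4.2 45. ] [ 0.5016 -0.0041] [-1.   -0.07]
72 32.6 [-4.6 40.9] [ 0.5013 -0.0082] [-0.97  0.24]
84 36.8 [-6.2 37.1] [ 0.4997 -0.0121] [-0.86  0.51]
96 41.1 [-9.  33.8] [ 0.497  -0.0154] [-0.69  0.72]
108 45.8 [-12.8  31.1] [ 0.4933 -0.0182] [-0.52  0.86]
120 51.3 [-17.7  28.5] [ 0.4885 -0.0209] [-0.5   0.86]
132 58.0 [-23.2  24.9] [ 0.483  -0.0247] [-0.65  0.76]
144 65.0 [-28.   19.8] [ 0.4784 -0.0299] [-0.82  0.57]
156 72.1 [-31.3  13.4] [ 0.4752 -0.0363] [-0.96  0.29]
168 79.2 [-32.6   6.5] [ 0.4741 -0.0433] [-1.    0.03]
180 85.8 [-32.3  -0.1] [ 0.4745 -0.0499] [-0.99 -0.14]
192 92.3 [-31.1  -6.4] [ 0.4759 -0.0562] [-0.96 -0.29]
204 98.7 [-28.8 -12.4] [ 0.4783 -0.0621] [-0.89 -0.45]
216 104.9 [-25.8 -17.9] [ 0.4814 -0.0675] [-0.84 -0.54]
228 111.3 [-22.2 -23.1] [ 0.4851 -0.0727] [-0.77 -0.63]
240 117.7 [-17.9 -27.9] [ 0.4895 -0.0774] [-0.69 -0.73]
252 123.5 [-13.8 -31.9] [ 0.4938 -0.0813] [-0.7  -0.71]
264 128.4 [-10.7 -35.7] [ 0.497 -0.085] [-0.82 -0.58]
276 133.2 [ -8.4 -39.9] [ 0.4994 -0.0891] [-0.9  -0.43]
288 138.1 [ -6.7 -44.5] [ 0.5012 -0.0937] [-0.95 -0.31]
300 143.1 [ -5.6 -49.4] [ 0.5024 -0.0985] [-0.98 -0.18]
312 148.5 [ -4.9 -54.8] [ 0.5032 -0.1039] [-0.99 -0.12]
324 153.9 [ -4.5 -60.1] [ 0.5037 -0.1093] [-1.   -0.05]
336 159.7 [ -4.5 -66. ] [ 0.5039 -0.1151] [-1.   -0.04]
348 165.2 [ -4.4 -71.4] [ 0.5041 -0.1205] [-1.   -0.03]
```

servo_tool(series=[[0.00275,-0.0478,0,0,0,0,255],[0.00275,-0.0478,0,0,0,0,255],[0.00275,-0.0478,0,0,0,0,255],[0.00275,-0.0478,0,0,0,0,255],[0.00275,-0.0478,0,0,0,0,255]])

```text
clock: 9.93
eef_pos: [0.4892, -0.0337, 0.132]
tool_rot: [0.0, 1.0, 0.001, 0.0]
wrist_force: [-0.3, 0.1, -0.9]
opening: 0.0145
```

servo_tool(series=[[0.00275,-0.0478,0,0,0,0,255],[0,0,0.02,0,0,0,255],[0,0,0.02,0,0,0,255],[0,0,0.01,0,0,0,255],[0,0,0,0,0,0,255]])

```text
clock: 10.55
eef_pos: [0.4918, 0.0126, 0.0816]
tool_rot: [-0.0, 1.0, 0.001, -0.0]
wrist_force: [0.4, 0.0, 0.1]
opening: 0.0148
```

servo_tool(series=[[0,0,0,0,0,0,255],[0,0,0,0,0,0,255],[0,0,0,0,0,0,255]])

```text
clock: 10.92
eef_pos: [0.492, 0.0126, 0.0822]
tool_rot: [0.0, 1.0, 0.001, 0.0]
wrist_force: [-0.2, -0.0, -0.1]
opening: 0.0147
```

```bash
cat > st.py <<'E'
from h import *
import sys
def st(n=6,fn="tmp"):
    F=[];Mo=[]
    for i in range(n):
        c=grab("wrist",fn); o=c["obs"]; F.append(o["wrist_force"]);Mo.append(o["moment"])
    print(np.round(o["eef_pos"],5),np.round(o["tool_rot"],4),"F",np.mean(F,0).round(2),"M",np.mean(Mo,0).round(3),round(o["opening"],4),o["clock"])
    return c
if __name__=="__main__": st(int(sys.argv[1]) if len(sys.argv)>1 else 6, sys.argv[2] if len(sys.argv)>2 else "tmp")
E
python3 st.py 4 w6
```

```text
[0.49191 0.01263 0.08198] [0.0e+00 1.0e+00 1.3e-03 1.0e-04] F [ 0.32 -0.01 -0.62] M [-0.006 -0.008 -0.006] 0.0146 11.075
```

View pics/w6.png

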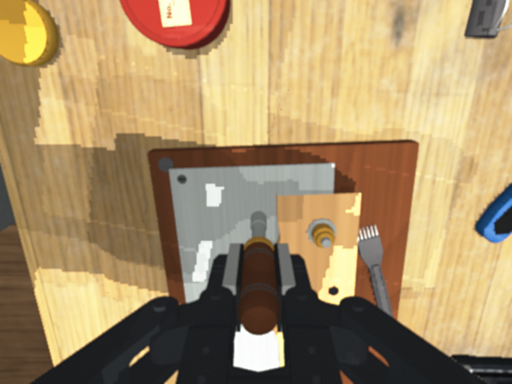

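servo_tool(series=[[0,0,0.006,0,0,0,255],[0,0,0.0055,0,0,0,255],[0.0025,0,0,0,0,0,255],[0.0025,0,0,0,0,0,255],[0,0,0,0,0,0,255]])

```text
clock: 11.75
eef_pos: [0.4972, 0.0126, 0.0704]
tool_rot: [0.0, 1.0, 0.001, 0.0]
wrist_force: [-0.5, -0.2, -0.2]
opening: 0.0148
```

servo_tool(series=[[0.001,0,0,0,0,0,255],[0,0,0,0,0,0,255],[0,0,0,0,0,0,255]])

```text
clock: 12.12
eef_pos: [0.4978, 0.0127, 0.0704]
tool_rot: [0.0, 1.0, 0.001, 0.0]
wrist_force: [-0.7, 0.4, -0.9]
opening: 0.0145
```

servo_tool(series=[[0.001,0,0,0,0,0,255],[0,0,0,0,0,0,255],[0,0,0,0,0,0,255]])

```text
clock: 12.5
eef_pos: [0.4989, 0.0127, 0.0703]
tool_rot: [0.0, 1.0, 0.001, -0.0]
wrist_force: [0.7, -0.2, 0.1]
opening: 0.0144
```

```bash
python3 st.py 4
```

```text
[0.49888 0.01267 0.07033] [0.     1.     0.0013 0.    ] F [ 0.27  0.44 -0.33] M [ 0.003 -0.006 -0.022] 0.0144 12.65
```

servo_tool(series=[[0.001,0,0,0,0,0,255],[0,0,0,0,0,0,255],[0,0,0,0,0,0,255]])

```text
clock: 13.08
eef_pos: [0.4996, 0.0127, 0.0702]
tool_rot: [-0.0, 1.0, 0.001, -0.0]
wrist_force: [-1.5, -0.6, 0.7]
opening: 0.0147
```

servo_tool(series=[[0.0007,0,0,0,0,0,255],[0,0,0,0,0,0,255],[0,0,0,0,0,0,255]])

```text
clock: 13.45
eef_pos: [0.5001, 0.0127, 0.0702]
tool_rot: [-0.0, 1.0, 0.001, -0.001]
wrist_force: [-5.5, 0.4, 0.4]
opening: 0.0144
```

```bash
python3 st.py 4 w7; python3 -c "
import cv2;a=cv2.imread('pics/w7.png');cv2.imwrite('pics/w7z.png',cv2.resize(a[170:270,210:350],None,fx=5.5,fy=5.5,interpolation=cv2.INTER_CUBIC))"
```

```text
[0.50013 0.01275 0.07019] [-1.0e-04  1.0e+00  1.3e-03 -6.0e-04] F [-5.67 -0.75  1.05] M [-0.06   1.124  0.024] 0.0147 13.6
```

View pics/w7z.png

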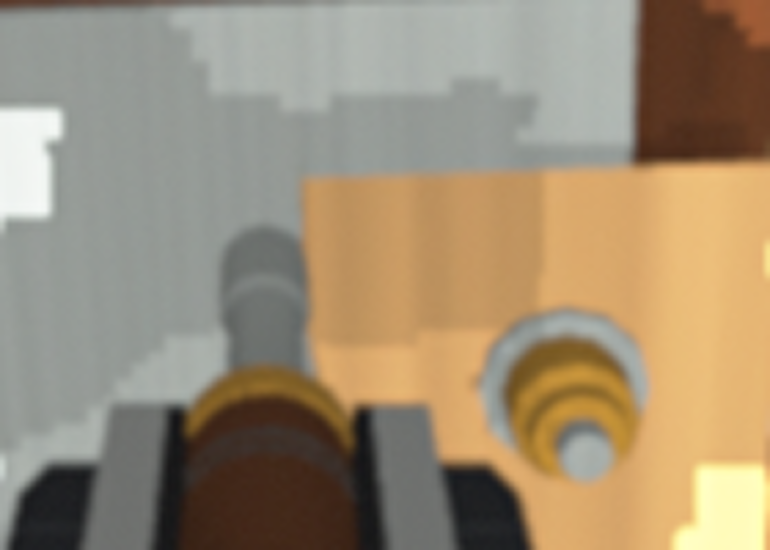

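servo_tool(series=[[-0.0004,0,0,0,0,0,255],[0,0,0.0012,0,0,0,255],[0,0,0.0012,0,0,0,255],[0,0,0.0012,0,0,0,255],[0,0,0,0,0,0,255]])

```text
clock: 14.28
eef_pos: [0.5, 0.0127, 0.0669]
tool_rot: [0.0, 1.0, 0.001, -0.0]
wrist_force: [-5.6, 0.1, 3.5]
opening: 0.0144
```

```bash
python3 st.py 6 w8; python3 -c "
import cv2;a=cv2.imread('pics/w8.png');cv2.imwrite('pics/w8z.png',cv2.resize(a[170:270,210:350],None,fx=5.5,fy=5.5,interpolation=cv2.INTER_CUBIC))"
```

```text
[0.49997 0.01269 0.06687] [ 0.0e+00  1.0e+00  1.3e-03 -2.0e-04] F [-5.64 -0.31  3.54] M [-0.02   1.24   0.026] 0.0145 14.525
```

View pics/w8z.png

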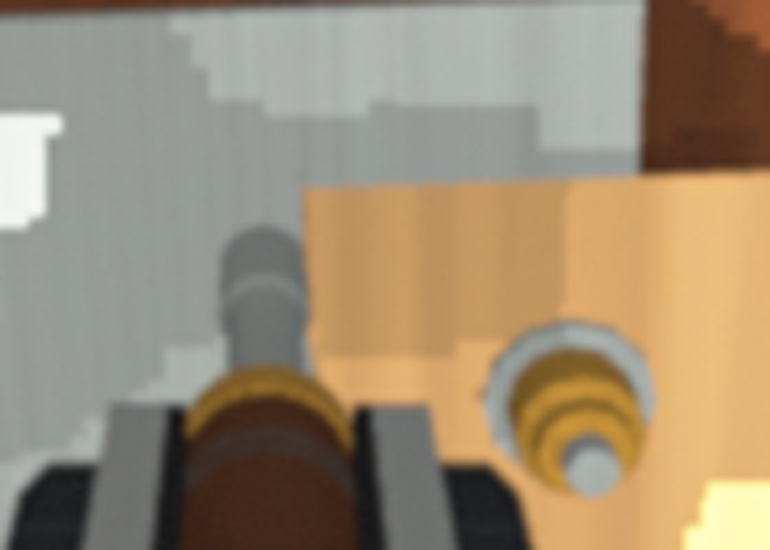

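```bash
cat > step.py <<'E'
# usage: step.py n step_mm [gain] -> updates offset from measured force, prints rows
import sys,json,os
from h import *
from workcell import monitor
d=np.load("path.npz"); Aw,nw,arc=d["Aw"],d["nw"],d["arc"]
S=json.load(open("state.json")) if os.path.exists("state.json") else dict(c=[0.5002,0.0127],s=None,o=[0.0,0.0])
if S["s"] is None:
    S["s"]=float(arc[np.argmin(np.abs(Aw[:,1]-S["c"][1])+10*(np.abs(Aw[:,0]-.5)>.01))])
    j=np.argmin(abs(arc-S["s"])); S["o"]=(np.array(S["c"])-Aw[j]).tolist()
n=int(sys.argv[1]); st=float(sys.argv[2])/1000; gain=float(sys.argv[3]) if len(sys.argv)>3 else 1/9.
target=float(sys.argv[4]) if len(sys.argv)>4 else 5.0
at=lambda s,a: np.array([np.interp(s,arc,a[:,0]),np.interp(s,arc,a[:,1])])
o=monitor.get_obs(); F=[o["wrist_force"]]
from workcell import eyes
for i in range(int(sys.argv[5]) if len(sys.argv)>5 else 2):
    eyes.capture("wrist"); F.append(monitor.get_obs()["wrist_force"])
o=monitor.get_obs(); F=np.mean(F,0)
N=at(S["s"],nw); N/=np.linalg.norm(N); Fn=F[:2]@N; Tn=np.array([-N[1],N[0]])
if Tn@(at(S["s"]+.002,Aw)-at(S["s"]-.002,Aw))<0: Tn=-Tn
off=np.array(S["o"])-N*np.clip((target-Fn)*gain,-.6,.6)/1000
p=o["eef_pos"]; w,x,y,z=o["tool_rot"]
print("s",round(S["s"]*1e3,1),"Fn",Fn.round(2),"Ft",(F[:2]@Tn).round(2),"Fz",F[2].round(2),"tcp",p.round(4),"cmd",np.round(S["c"],4),"o",(off*1e3).round(2),"axis-dev", ((p[:2]-at(S["s"],Aw))@N*1e3).round(2),"rot",o["tool_rot"].round(4),"t",o["clock"])
if n:
    ps=2*y; c=np.array(S["c"]); rows=[]
    ps=0.0026; X=np.array([np.cos(ps),np.sin(ps)]); Y=np.array([np.sin(ps),-np.cos(ps)])
    s=S["s"]
    for i in range(n):
        s=s+st; oo=np.array(S["o"])+(off-np.array(S["o"]))*min(1,(i+1)/min(2,n))
        g=at(s,Aw)+oo; dd=g-c
        r=[round(float(dd@X),4),round(float(dd@Y),4)]; c=c+r[0]*X+r[1]*Y
        rows.append([r[0],r[1],0,0,0,0,255])
    S.update(c=c.tolist(),s=s,o=off.tolist()); json.dump(S,open("state.json","w"))
    print(rows)
E
python3 step.py 5 1.5
```

```text
s 11.8 Fn 5.08 Ft -0.13 Fz 4.16 tcp [0.5    0.0127 0.0669] cmd [0.5002 0.0127] o [0.37 0.22] axis-dev -0.15 rot [-0.0e+00  1.0e+00  1.3e-03 -2.0e-04] t 14.675
[[0.0001, 0.0015, 0, 0, 0, 0, 255], [0.0001, 0.0015, 0, 0, 0, 0, 255], [0.0001, 0.0015, 0, 0, 0, 0, 255], [0.0001, 0.0015, 0, 0, 0, 0, 255], [0.0002, 0.0015, 0, 0, 0, 0, 255]]
```

servo_tool(series=[[0.0001,0.0015,0,0,0,0,255],[0.0001,0.0015,0,0,0,0,255],[0.0001,0.0015,0,0,0,0,255],[0.0001,0.0015,0,0,0,0,255],[0.0002,0.0015,0,0,0,0,255]])

```text
clock: 15.3
eef_pos: [0.5002, 0.0061, 0.0666]
tool_rot: [-0.001, 1.0, 0.001, -0.001]
wrist_force: [-5.3, 4.4, 2.8]
opening: 0.0149
```

```bash
python3 step.py 5 1.5
```

```text
s 19.3 Fn 5.06 Ft -3.55 Fz 1.9 tcp [0.5003 0.0058 0.0666] cmd [0.5008 0.0052] o [0.36 0.22] axis-dev 0.06 rot [-7.0e-04  1.0e+00  1.2e-03 -6.0e-04] t 15.4
[[0.0002, 0.0015, 0, 0, 0, 0, 255], [0.0002, 0.0014, 0, 0, 0, 0, 255], [0.0002, 0.0015, 0, 0, 0, 0, 255], [0.0002, 0.0015, 0, 0, 0, 0, 255], [0.0002, 0.0015, 0, 0, 0, 0, 255]]
```

servo_tool(series=[[0.0002,0.0015,0,0,0,0,255],[0.0002,0.0014,0,0,0,0,255],[0.0002,0.0015,0,0,0,0,255],[0.0002,0.0015,0,0,0,0,255],[0.0002,0.0015,0,0,0,0,255]])

```text
clock: 16.02
eef_pos: [0.5014, -0.0015, 0.0666]
tool_rot: [-0.001, 1.0, 0.001, -0.0]
wrist_force: [-4.8, 3.3, 2.1]
opening: 0.0147
```

```bash
python3 step.py 5 1.5
```

```text
s 26.8 Fn 4.5 Ft -3.56 Fz 1.75 tcp [ 0.5015 -0.0018  0.0666] cmd [ 0.5018 -0.0022] o [0.42 0.23] axis-dev -0.16 rot [-5.0e-04  1.0e+00  1.2e-03 -4.0e-04] t 16.125
[[0.0001, 0.0015, 0, 0, 0, 0, 255], [0.0001, 0.0015, 0, 0, 0, 0, 255], [-0.0001, 0.0015, 0, 0, 0, 0, 255], [-0.0003, 0.0015, 0, 0, 0, 0, 255], [-0.0005, 0.0014, 0, 0, 0, 0, 255]]
```

servo_tool(series=[[0.0001,0.0015,0,0,0,0,255],[0.0001,0.0015,0,0,0,0,255],[-0.0001,0.0015,0,0,0,0,255],[-0.0003,0.0015,0,0,0,0,255],[-0.0005,0.0014,0,0,0,0,255]])

```text
clock: 16.75
eef_pos: [0.5016, -0.0094, 0.0669]
tool_rot: [-0.0, 1.0, 0.001, 0.001]
wrist_force: [-1.3, 3.5, 1.2]
opening: 0.0146
```

```bash
python3 step.py 3 1.5
```

```text
s 34.3 Fn 2.55 Ft -1.77 Fz 1.36 tcp [ 0.5015 -0.0098  0.0669] cmd [ 0.5012 -0.0096] o [0.67 0.13] axis-dev -0.64 rot [1.0e-04 1.0e+00 1.2e-03 5.0e-04] t 16.85
[[-0.0004, 0.0014, 0, 0, 0, 0, 255], [-0.0006, 0.0014, 0, 0, 0, 0, 255], [-0.0009, 0.0012, 0, 0, 0, 0, 255]]
```

servo_tool(series=[[-0.0004,0.0016,0,0,0,0,255],[-0.0006,0.0016,0,0,0,0,255],[-0.0009,0.0013,0,0,0,0,255]])

```text
clock: 17.23
eef_pos: [0.4995, -0.0142, 0.0668]
tool_rot: [-0.0, 1.0, 0.001, 0.0]
wrist_force: [-0.8, 4.7, 0.9]
opening: 0.0148
```

```bash
python3 - <<'E'
import json
S=json.load(open("state.json")); S["c"][1]-=.0005; S["o"][1]-=.0005; json.dump(S,open("state.json","w"))
E
python3 step.py 3 1.5
```

```text
s 38.8 Fn 3.02 Ft -2.48 Fz 1.47 tcp [ 0.4993 -0.0144  0.0668] cmd [ 0.4993 -0.0141] o [ 0.84 -0.5 ] axis-dev -0.97 rot [2.0e-04 1.0e+00 1.2e-03 2.0e-04] t 17.325
[[-0.0009, 0.0012, 0, 0, 0, 0, 255], [-0.001, 0.0011, 0, 0, 0, 0, 255], [-0.0012, 0.0009, 0, 0, 0, 0, 255]]
```

servo_tool(series=[[-0.0009,0.0015,0,0,0,0,255],[-0.001,0.0013,0,0,0,0,255],[-0.0012,0.001,0,0,0,0,255]])

```text
clock: 17.7
eef_pos: [0.4964, -0.0179, 0.0668]
tool_rot: [-0.0, 1.0, 0.001, 0.0]
wrist_force: [1.2, 5.1, 1.6]
opening: 0.0144
```

```bash
python3 - <<'E'
import json
S=json.load(open("state.json")); S["c"][1]-=.0006; S["o"][1]-=.0006; json.dump(S,open("state.json","w"))
E
python3 step.py 3 1.5
```

```text
s 43.3 Fn 3.5 Ft -2.44 Fz 1.9 tcp [ 0.4961 -0.018   0.0668] cmd [ 0.4962 -0.0179] o [ 0.95 -1.24] axis-dev -1.39 rot [ 0.      1.      0.0012 -0.    ] t 17.8
[[-0.0011, 0.001, 0, 0, 0, 0, 255], [-0.0013, 0.0008, 0, 0, 0, 0, 255], [-0.0013, 0.0007, 0, 0, 0, 0, 255]]
```

servo_tool(series=[[-0.0011,0.0012,0,0,0,0,255],[-0.0013,0.0009,0,0,0,0,255],[-0.0013,0.0007,0,0,0,0,255]])

```text
clock: 18.18
eef_pos: [0.4929, -0.0205, 0.0668]
tool_rot: [-0.0, 1.0, 0.001, 0.001]
wrist_force: [2.2, 7.4, 0.7]
opening: 0.0144
```

```bash
python3 - <<'E'
import json
S=json.load(open("state.json")); S["c"][1]-=.0003; S["o"][1]-=.0003; json.dump(S,open("state.json","w"))
E
python3 step.py 3 1.5
```

```text
s 47.8 Fn 5.27 Ft -3.67 Fz 1.38 tcp [ 0.4926 -0.0206  0.0668] cmd [ 0.4925 -0.0207] o [ 0.93 -1.51] axis-dev -1.72 rot [-2.0e-04  1.0e+00  1.2e-03  3.0e-04] t 18.275
[[-0.0013, 0.0007, 0, 0, 0, 0, 255], [-0.0013, 0.0007, 0, 0, 0, 0, 255], [-0.0013, 0.0008, 0, 0, 0, 0, 255]]
```

servo_tool(series=[[-0.0013,0.0007,0,0,0,0,255],[-0.0013,0.0007,0,0,0,0,255],[-0.0013,0.0008,0,0,0,0,255]])

```text
clock: 18.65
eef_pos: [0.4892, -0.0226, 0.0669]
tool_rot: [-0.0, 1.0, 0.001, 0.001]
wrist_force: [3.8, 8.0, 1.7]
opening: 0.015
```

```bash
python3 st.py 1 w9; python3 step.py 3 1.5; python3 -c "
import cv2;a=cv2.imread('pics/w9.png');cv2.imwrite('pics/w9z.png',cv2.resize(a[180:384,170:350],None,fx=2.9,fy=2.9,interpolation=cv2.INTER_CUBIC))"
```

```text
[ 0.48921 -0.02257  0.06691] [-4.e-04  1.e+00  1.e-03  9.e-04] F [3.81 7.96 1.67] M [ 1.737 -0.528  0.045] 0.015 18.65
s 52.3 Fn 5.54 Ft -4.11 Fz 2.58 tcp [ 0.4887 -0.0226  0.0668] cmd [ 0.4886 -0.0229] o [ 0.9  -1.46] axis-dev -1.59 rot [-4.0e-04  1.0e+00  1.2e-03  2.0e-04] t 18.8
[[-0.0013, 0.0008, 0, 0, 0, 0, 255], [-0.0013, 0.0008, 0, 0, 0, 0, 255], [-0.0012, 0.0009, 0, 0, 0, 0, 255]]
```

View pics/w9z.png

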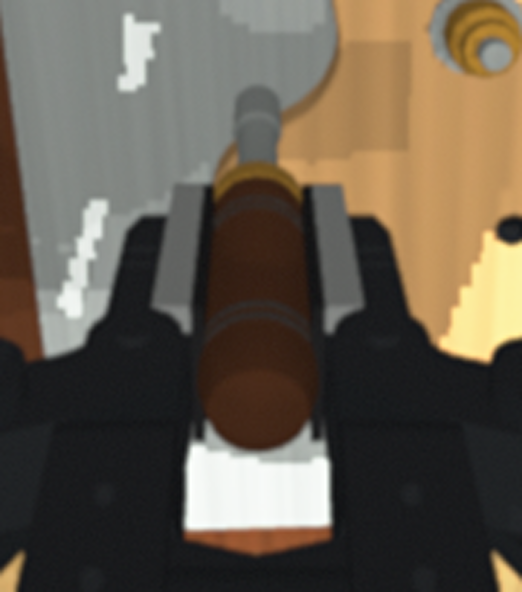

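servo_tool(series=[[-0.0013,0.0008,0,0,0,0,255],[-0.0013,0.0008,0,0,0,0,255],[-0.0012,0.0009,0,0,0,0,255]])

```text
clock: 19.18
eef_pos: [0.485, -0.0251, 0.0668]
tool_rot: [-0.0, 1.0, 0.001, 0.0]
wrist_force: [0.8, 8.0, 1.6]
opening: 0.0148
```

```bash
python3 step.py 4 1.5
```

```text
s 56.8 Fn 5.07 Ft -4.7 Fz 1.67 tcp [ 0.4847 -0.0252  0.0668] cmd [ 0.4848 -0.0254] o [ 0.9  -1.45] axis-dev -1.39 rot [-4.0e-04  1.0e+00  1.2e-03  0.0e+00] t 19.275
[[-0.0011, 0.001, 0, 0, 0, 0, 255], [-0.0011, 0.001, 0, 0, 0, 0, 255], [-0.0011, 0.0011, 0, 0, 0, 0, 255], [-0.0009, 0.0011, 0, 0, 0, 0, 255]]
```

servo_tool(series=[[-0.0011,0.001,0,0,0,0,255],[-0.0011,0.001,0,0,0,0,255],[-0.0011,0.0011,0,0,0,0,255],[-0.0009,0.0011,0,0,0,0,255]])

```text
clock: 19.77
eef_pos: [0.4803, -0.0293, 0.0666]
tool_rot: [-0.0, 1.0, 0.001, -0.0]
wrist_force: [0.0, 5.7, 2.7]
opening: 0.0146
```

```bash
python3 step.py 4 1.5
```

```text
s 62.8 Fn 4.54 Ft -3.72 Fz 2.52 tcp [ 0.4801 -0.0294  0.0666] cmd [ 0.4806 -0.0297] o [ 0.93 -1.49] axis-dev -1.12 rot [-3.0e-04  1.0e+00  1.2e-03 -5.0e-04] t 19.875
[[-0.0009, 0.0012, 0, 0, 0, 0, 255], [-0.0009, 0.0013, 0, 0, 0, 0, 255], [-0.0008, 0.0012, 0, 0, 0, 0, 255], [-0.0006, 0.0014, 0, 0, 0, 0, 255]]
```

servo_tool(series=[[-0.001,0.0013,0,0,0,0,255],[-0.001,0.0014,0,0,0,0,255],[-0.0009,0.0012,0,0,0,0,255],[-0.0006,0.0014,0,0,0,0,255]])

```text
clock: 20.38
eef_pos: [0.4766, -0.0348, 0.0666]
tool_rot: [-0.0, 1.0, 0.001, -0.001]
wrist_force: [-0.6, 5.0, 1.6]
opening: 0.0145
```

```bash
cat > adj.py <<'E'
import json,sys
S=json.load(open("state.json"))
for i in (0,1):
    d=float(sys.argv[1+i])/1000; S["c"][i]+=d; S["o"][i]+=d
json.dump(S,open("state.json","w"))
E
python3 adj.py -0.3 -0.2; python3 step.py 4 1.5
```

```text
s 68.8 Fn 2.89 Ft -3.5 Fz 1.86 tcp [ 0.4765 -0.0349  0.0666] cmd [ 0.4771 -0.035 ] o [ 0.85 -1.79] axis-dev -0.77 rot [-1.0e-04  1.0e+00  1.3e-03 -7.0e-04] t 20.475
[[-0.0005, 0.0014, 0, 0, 0, 0, 255], [-0.0004, 0.0014, 0, 0, 0, 0, 255], [-0.0005, 0.0015, 0, 0, 0, 0, 255], [-0.0003, 0.0015, 0, 0, 0, 0, 255]]
```

servo_tool(series=[[-0.0004,0.0014,0,0,0,0,255],[-0.0004,0.0014,0,0,0,0,255],[-0.0005,0.0015,0,0,0,0,255],[-0.0003,0.0015,0,0,0,0,255]])

```text
clock: 20.98
eef_pos: [0.4748, -0.0406, 0.0665]
tool_rot: [-0.0, 1.0, 0.001, -0.001]
wrist_force: [-2.4, 4.3, 1.2]
opening: 0.0145
```

```bash
python3 adj.py 0.1 0; python3 step.py 4 1.5
```

```text
s 74.8 Fn 3.02 Ft -2.46 Fz 1.27 tcp [ 0.4748 -0.0409  0.0665] cmd [ 0.4755 -0.0408] o [ 1.16 -1.83] axis-dev -0.58 rot [-0.0e+00  1.0e+00  1.4e-03 -9.0e-04] t 21.075
[[-0.0001, 0.0015, 0, 0, 0, 0, 255], [-0.0001, 0.0015, 0, 0, 0, 0, 255], [-0.0001, 0.0015, 0, 0, 0, 0, 255], [0.0, 0.0015, 0, 0, 0, 0, 255]]
```

servo_tool(series=[[0,0.0015,0,0,0,0,255],[-0.0001,0.0015,0,0,0,0,255],[-0.0001,0.0015,0,0,0,0,255],[0,0.0015,0,0,0,0,255]])

```text
clock: 21.58
eef_pos: [0.4745, -0.0466, 0.0665]
tool_rot: [-0.0, 1.0, 0.001, -0.001]
wrist_force: [-3.4, 3.8, 0.8]
opening: 0.0147
```

```bash
python3 adj.py 0.1 0; python3 step.py 4 1.5
```

```text
s 80.8 Fn 3.54 Ft -2.99 Fz 1.2 tcp [ 0.4746 -0.0469  0.0665] cmd [ 0.4754 -0.0468] o [ 1.42 -1.83] axis-dev -0.45 rot [-0.      1.      0.0013 -0.001 ] t 21.675
[[0.0002, 0.0015, 0, 0, 0, 0, 255], [0.0001, 0.0015, 0, 0, 0, 0, 255], [0.0002, 0.0014, 0, 0, 0, 0, 255], [0.0002, 0.0015, 0, 0, 0, 0, 255]]
```

servo_tool(series=[[0.0003,0.0015,0,0,0,0,255],[0.0001,0.0015,0,0,0,0,255],[0.0002,0.0014,0,0,0,0,255],[0.0002,0.0015,0,0,0,0,255]])

```text
clock: 22.18
eef_pos: [0.4753, -0.0525, 0.0664]
tool_rot: [-0.0, 1.0, 0.001, -0.001]
wrist_force: [-4.5, 3.6, 1.5]
opening: 0.0146
```

```bash
python3 adj.py 0.1 0; python3 step.py 3 1.5 0.15
```

```text
s 86.8 Fn 4.32 Ft -3.25 Fz 1.24 tcp [ 0.4754 -0.0528  0.0664] cmd [ 0.4762 -0.0527] o [ 1.63 -1.81] axis-dev -0.39 rot [-0.      1.      0.0014 -0.0011] t 22.275
[[0.0003, 0.0015, 0, 0, 0, 0, 255], [0.0004, 0.0015, 0, 0, 0, 0, 255], [0.0004, 0.0014, 0, 0, 0, 0, 255]]
```

servo_tool(series=[[0.0003,0.0015,-0.0002,0,0,0,255],[0.0004,0.0015,0,0,0,0,255],[0.0004,0.0014,0,0,0,0,255]])

```text
clock: 22.65
eef_pos: [0.4763, -0.057, 0.0666]
tool_rot: [-0.0, 1.0, 0.001, -0.001]
wrist_force: [-4.0, 2.3, 2.5]
opening: 0.0146
```

```bash
python3 step.py 4 1.5 0.15
```

```text
s 91.3 Fn 3.96 Ft -3.07 Fz 1.56 tcp [ 0.4765 -0.0572  0.0666] cmd [ 0.4773 -0.0571] o [ 1.78 -1.77] axis-dev -0.3 rot [ 0.      1.      0.0014 -0.0011] t 22.75
[[0.0005, 0.0014, 0, 0, 0, 0, 255], [0.0005, 0.0014, 0, 0, 0, 0, 255], [0.0006, 0.0014, 0, 0, 0, 0, 255], [0.0006, 0.0014, 0, 0, 0, 0, 255]]
```

servo_tool(series=[[0.0006,0.0014,0,0,0,0,255],[0.0006,0.0014,0,0,0,0,255],[0.0006,0.0014,0,0,0,0,255],[0.0006,0.0014,0,0,0,0,255]])

```text
clock: 23.25
eef_pos: [0.4787, -0.0627, 0.0666]
tool_rot: [-0.0, 1.0, 0.001, -0.001]
wrist_force: [-6.1, 2.7, 1.0]
opening: 0.0144
```

```bash
python3 adj.py 0.2 0; python3 step.py 3 1.5 0.15
```

```text
s 97.3 Fn 4.06 Ft -3.55 Fz 1.22 tcp [ 0.479  -0.063   0.0667] cmd [ 0.4797 -0.0627] o [ 2.1  -1.71] axis-dev -0.25 rot [ 2.0e-04  1.0e+00  1.4e-03 -1.0e-03] t 23.35
[[0.0007, 0.0013, 0, 0, 0, 0, 255], [0.0008, 0.0013, 0, 0, 0, 0, 255], [0.0007, 0.0013, 0, 0, 0, 0, 255]]
```

servo_tool(series=[[0.0008,0.0013,0,0,0,0,255],[0.0008,0.0013,0,0,0,0,255],[0.0008,0.0013,0,0,0,0,255]])

```text
clock: 23.72
eef_pos: [0.481, -0.0665, 0.0666]
tool_rot: [-0.0, 1.0, 0.001, -0.001]
wrist_force: [-5.6, 1.8, 1.4]
opening: 0.0142
```

```bash
python3 adj.py 0.2 0; python3 step.py 4 1.5 0.12
```

```text
s 101.8 Fn 4.06 Ft -3.94 Fz 0.9 tcp [ 0.4812 -0.0667  0.0666] cmd [ 0.4821 -0.0665] o [ 2.4  -1.65] axis-dev -0.28 rot [ 1.0e-04  1.0e+00  1.4e-03 -1.2e-03] t 23.825
[[0.0008, 0.0013, 0, 0, 0, 0, 255], [0.0009, 0.0012, 0, 0, 0, 0, 255], [0.0008, 0.0013, 0, 0, 0, 0, 255], [0.0008, 0.0012, 0, 0, 0, 0, 255]]
```

servo_tool(series=[[0.0009,0.0013,0,0,0,0,255],[0.0009,0.0012,0,0,0,0,255],[0.0009,0.0013,0,0,0,0,255],[0.0008,0.0012,0,0,0,0,255]])

```text
clock: 24.32
eef_pos: [0.4844, -0.0716, 0.0665]
tool_rot: [-0.0, 1.0, 0.002, -0.002]
wrist_force: [-7.3, 1.1, 1.9]
opening: 0.0147
```

```bash
python3 adj.py 0.2 0; python3 step.py 4 1.5 0.12
```

```text
s 107.8 Fn 4.78 Ft -4.03 Fz 1.21 tcp [ 0.4847 -0.0718  0.0666] cmd [ 0.4856 -0.0715] o [ 2.62 -1.64] axis-dev -0.24 rot [ 2.0e-04  1.0e+00  1.5e-03 -1.2e-03] t 24.425
[[0.0009, 0.0012, 0, 0, 0, 0, 255], [0.0009, 0.0012, 0, 0, 0, 0, 255], [0.001, 0.0012, 0, 0, 0, 0, 255], [0.001, 0.0011, 0, 0, 0, 0, 255]]
```

servo_tool(series=[[0.0009,0.0012,0,0,0,0,255],[0.0009,0.0012,0,0,0,0,255]])

```text
clock: 24.68
eef_pos: [0.4863, -0.0741, 0.0666]
tool_rot: [0.0, 1.0, 0.001, -0.002]
wrist_force: [-6.1, 1.0, 1.0]
opening: 0.0145
```

```bash
cat > rep.py <<'E'
import json,numpy as np
S=json.load(open("state.json")); d=np.load("path.npz"); A=d["Aw"];arc=d["arc"]
ss=np.linspace(S["s"]-.006,S["s"]+.006,2401); P=np.c_[np.interp(ss,arc,A[:,0]),np.interp(ss,arc,A[:,1])]
c=np.array(S["c"]); j=np.argmin(np.hypot(*(P-c).T)); S["s"]=float(ss[j]); S["o"]=(c-P[j]).tolist(); json.dump(S,open("state.json","w")); print("rep s",S["s"],"o",S["o"])
E
python3 - <<'E'
import json
S=json.load(open("state.json"))
# undo last two planned rows not executed
S["c"][0]-=.0020; S["c"][1]+=.0023
json.dump(S,open("state.json","w"))
E
python3 rep.py; python3 step.py 3 1.5 0.12
```

```text
rep s 0.11375086522733084 o [0.0006673830965954197, 0.0006066914234332116]
s 113.8 Fn 4.31 Ft -4.38 Fz 0.58 tcp [ 0.4867 -0.0743  0.0666] cmd [ 0.4874 -0.0739] o [0.73 0.66] axis-dev -0.07 rot [ 3.0e-04  1.0e+00  1.5e-03 -1.1e-03] t 24.775
[[0.0011, 0.0011, 0, 0, 0, 0, 255], [0.001, 0.001, 0, 0, 0, 0, 255], [0.0011, 0.001, 0, 0, 0, 0, 255]]
```

servo_tool(series=[[0.0011,0.0011,0,0,0,0,255],[0.001,0.001,0,0,0,0,255],[0.0011,0.001,0,0,0,0,255]])

```text
clock: 25.15
eef_pos: [0.4895, -0.0773, 0.0666]
tool_rot: [0.0, 1.0, 0.001, -0.002]
wrist_force: [-6.3, 0.7, 2.1]
opening: 0.0148
```

```bash
python3 rep.py; python3 step.py 3 1.5 0.12
```

```text
rep s 0.11829086522733084 o [0.0006791532543339307, 0.000737430622518756]
s 118.3 Fn 3.95 Ft -4.19 Fz 1.12 tcp [ 0.4898 -0.0775  0.0666] cmd [ 0.4906 -0.077 ] o [0.77 0.83] axis-dev -0.05 rot [ 4.0e-04  1.0e+00  1.5e-03 -1.2e-03] t 25.25
[[0.0011, 0.001, 0, 0, 0, 0, 255], [0.0012, 0.0009, 0, 0, 0, 0, 255], [0.0011, 0.0011, 0, 0, 0, 0, 255]]
```

servo_tool(series=[[0.0011,0.001,0,0,0,0,255],[0.0012,0.0009,0,0,0,0,255],[0.0011,0.0011,0,0,0,0,255]])

```text
clock: 25.62
eef_pos: [0.493, -0.0804, 0.0666]
tool_rot: [0.0, 1.0, 0.002, -0.001]
wrist_force: [-6.2, 0.5, 1.0]
opening: 0.0146
```

```bash
python3 rep.py; python3 step.py 3 1.5 0.12
```

```text
rep s 0.12280586522733085 o [0.0007557829105636071, 0.0007938139402708932]
s 122.8 Fn 4.06 Ft -3.24 Fz 0.89 tcp [ 0.4936 -0.0807  0.0667] cmd [ 0.494 -0.08 ] o [0.83 0.88] axis-dev -0.25 rot [ 6.0e-04  1.0e+00  1.4e-03 -7.0e-04] t 25.725
[[0.0011, 0.001, 0, 0, 0, 0, 255], [0.0011, 0.0011, 0, 0, 0, 0, 255], [0.0009, 0.0011, 0, 0, 0, 0, 255]]
```

servo_tool(series=[[0.0011,0.001,0.0002,0,0,0,255],[0.0011,0.0011,0.0001,0,0,0,255],[0.0009,0.0011,0,0,0,0,255]])

```text
clock: 26.1
eef_pos: [0.4961, -0.0834, 0.0664]
tool_rot: [0.0, 1.0, 0.001, -0.001]
wrist_force: [-6.5, 0.9, 2.3]
opening: 0.0147
```

```bash
python3 rep.py; python3 step.py 3 1.5 0.12
```

```text
rep s 0.12710586522733083 o [0.000944462690187442, 0.0007536270424656488]
s 127.1 Fn 4.39 Ft -3.82 Fz 1.53 tcp [ 0.4964 -0.0836  0.0664] cmd [ 0.4972 -0.0832] o [1.  0.8] axis-dev -0.37 rot [ 3.0e-04  1.0e+00  1.4e-03 -1.0e-03] t 26.2
[[0.0009, 0.0012, 0, 0, 0, 0, 255], [0.0009, 0.0012, 0, 0, 0, 0, 255], [0.0007, 0.0013, 0, 0, 0, 0, 255]]
```

servo_tool(series=[[0.0008,0.0012,0,0,0,0,255],[0.0008,0.0012,0,0,0,0,255],[0.0007,0.0013,0,0,0,0,255]])

```text
clock: 26.58
eef_pos: [0.4985, -0.0869, 0.0663]
tool_rot: [-0.0, 1.0, 0.001, -0.001]
wrist_force: [-6.3, 2.6, 1.8]
opening: 0.0147
```

```bash
python3 adj.py -0.2 0; python3 rep.py; python3 step.py 3 1.5 0.12
```

```text
rep s 0.13126086522733083 o [0.0009685220729685473, 0.0005239510543577769]
s 131.3 Fn 4.19 Ft -3.54 Fz 1.19 tcp [ 0.4987 -0.0872  0.0664] cmd [ 0.4995 -0.0869] o [1.05 0.57] axis-dev -0.34 rot [ 1.0e-04  1.0e+00  1.4e-03 -1.0e-03] t 26.675
[[0.0007, 0.0013, 0, 0, 0, 0, 255], [0.0007, 0.0014, 0, 0, 0, 0, 255], [0.0006, 0.0013, 0, 0, 0, 0, 255]]
```

servo_tool(series=[[0.0007,0.0013,0,0,0,0,255],[0.0006,0.0014,0,0,0,0,255],[0.0006,0.0013,0,0,0,0,255]])

```text
clock: 27.05
eef_pos: [0.5004, -0.0907, 0.0663]
tool_rot: [-0.0, 1.0, 0.001, -0.001]
wrist_force: [-6.0, 2.4, 1.4]
opening: 0.0148
```

```bash
python3 adj.py -0.1 0; python3 rep.py; python3 step.py 4 1.6 0.12
```

```text
rep s 0.13556086522733082 o [0.0010612699893534083, 0.00042318603212605777]
s 135.6 Fn 4.81 Ft -3.76 Fz 1.41 tcp [ 0.5005 -0.0909  0.0663] cmd [ 0.5014 -0.0909] o [1.08 0.43] axis-dev -0.37 rot [-1.0e-04  1.0e+00  1.4e-03 -1.1e-03] t 27.15
[[0.0006, 0.0015, 0, 0, 0, 0, 255], [0.0005, 0.0015, 0, 0, 0, 0, 255], [0.0004, 0.0016, 0, 0, 0, 0, 255], [0.0004, 0.0015, 0, 0, 0, 0, 255]]
```

servo_tool(series=[[0.0006,0.0015,0,0,0,0,255],[0.0005,0.0015,0,0,0,0,255],[0.0004,0.0016,0,0,0,0,255],[0.0004,0.0015,0,0,0,0,255]])

```text
clock: 27.65
eef_pos: [0.5023, -0.0966, 0.0663]
tool_rot: [-0.001, 1.0, 0.001, -0.001]
wrist_force: [-6.0, 4.2, 1.8]
opening: 0.0146
```

```bash
python3 rep.py; python3 step.py 5 1.6 0.12
```

```text
rep s 0.14176586522733078 o [0.0011621293682255729, 0.00025464977473882433]
s 141.8 Fn 4.82 Ft -4.07 Fz 1.88 tcp [ 0.5025 -0.0969  0.0663] cmd [ 0.5033 -0.097 ] o [1.18 0.26] axis-dev -0.4 rot [-2.0e-04  1.0e+00  1.3e-03 -1.1e-03] t 27.75
[[0.0003, 0.0016, 0, 0, 0, 0, 255], [0.0003, 0.0015, 0, 0, 0, 0, 255], [0.0002, 0.0016, 0, 0, 0, 0, 255], [0.0003, 0.0016, 0, 0, 0, 0, 255], [0.0001, 0.0016, 0, 0, 0, 0, 255]]
```

servo_tool(series=[[0.0003,0.0016,0,0,0,0,255],[0.0003,0.0015,0,0,0,0,255],[0.0002,0.0016,0,0,0,0,255],[0.0003,0.0016,0,0,0,0,255],[0.0001,0.0016,0,0,0,0,255]])

```text
clock: 28.38
eef_pos: [0.5037, -0.1044, 0.0663]
tool_rot: [-0.001, 1.0, 0.001, -0.001]
wrist_force: [-5.3, 4.7, 1.1]
opening: 0.0147
```

```bash
python3 rep.py; python3 step.py 5 1.6 0.12
```

```text
rep s 0.14963086522733074 o [0.001156301710451224, 0.00012403042181832746]
s 149.6 Fn 4.6 Ft -4.0 Fz 1.66 tcp [ 0.5038 -0.1047  0.0663] cmd [ 0.5045 -0.1049] o [1.2  0.13] axis-dev -0.43 rot [-3.0e-04  1.0e+00  1.3e-03 -1.0e-03] t 28.475
[[0.0002, 0.0016, 0, 0, 0, 0, 255], [0.0001, 0.0016, 0, 0, 0, 0, 255], [0.0001, 0.0016, 0, 0, 0, 0, 255], [0.0, 0.0016, 0, 0, 0, 0, 255], [0.0001, 0.0016, 0, 0, 0, 0, 255]]
```

servo_tool(series=[[0.0002,0.0016,0,0,0,0,255],[0.0001,0.0016,0,0,0,0,255],[0.0001,0.0016,0,0,0,0,255],[0,0.0016,0,0,0,0,255],[0.0001,0.0012,0,0,0,0,255]])

```text
clock: 29.1
eef_pos: [0.5042, -0.1119, 0.0663]
tool_rot: [-0.001, 1.0, 0.001, -0.001]
wrist_force: [-4.8, 4.9, 1.7]
opening: 0.0144
```

servo_tool(series=[[0,0,0,0,0,0,255],[0,0,-0.004,0,0,0,255],[-0.002,0,-0.006,0,0,0,255],[-0.004,0,-0.02,0,0,0,255],[0,0,-0.02,0,0,0,255]])

```text
clock: 29.72
eef_pos: [0.4998, -0.1131, 0.118]
tool_rot: [0.001, 1.0, 0.001, 0.001]
wrist_force: [-0.1, -0.4, -0.1]
opening: 0.0145
```

servo_tool(series=[[0,0,-0.02,0,0,0,255],[0,0,-0.002,0,0,0,255],[0,0,0,0,0,0,255],[0,0,0,0,0,0,255]])

```text
clock: 30.22
eef_pos: [0.4988, -0.1125, 0.138]
tool_rot: [-0.0, 1.0, 0.001, -0.0]
wrist_force: [0.0, 1.0, -0.6]
opening: 0.0146
```

```bash
python3 st.py 4 w10; python3 -c "
from h import *
c=grab('top','top2');a=c['img'][:,:,::-1];cv2.imwrite('pics/top2z.png',cv2.resize(a[150:250,190:300],None,fx=6,fy=6,interpolation=cv2.INTER_CUBIC))"
```

```text
[ 0.49888 -0.11249  0.13815] [-2.0e-04  1.0e+00  1.3e-03 -4.0e-04] F [ 0.39  0.11 -1.11] M [ 0.006 -0.007 -0.016] 0.0146 30.375
```

View pics/w10.png

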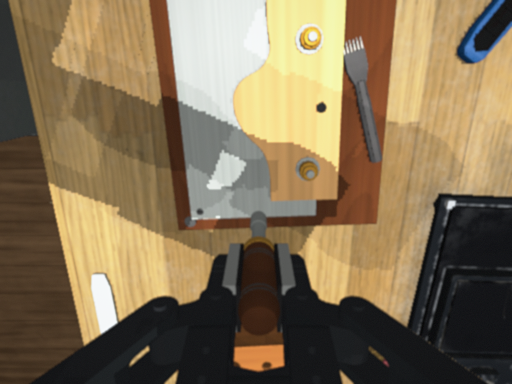

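View pics/top2z.png

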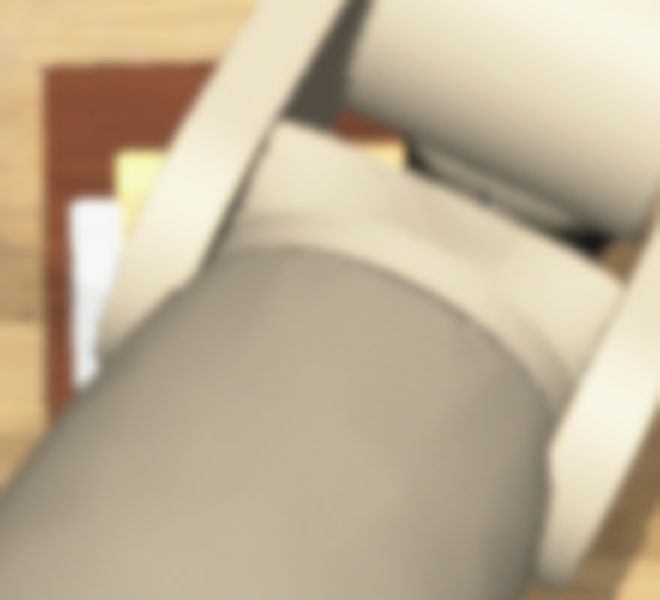

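```bash
python3 -c "
import cv2;a=cv2.imread('pics/w10.png');cv2.imwrite('pics/w10z.png',cv2.resize(a[180:384,170:350],None,fx=2.9,fy=2.9,interpolation=cv2.INTER_CUBIC))
cv2.imwrite('pics/w10e.png',cv2.resize(a[0:230,160:350],None,fx=2.6,fy=2.6,interpolation=cv2.INTER_CUBIC))"
```

```text
(no output)
```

View pics/w10z.png

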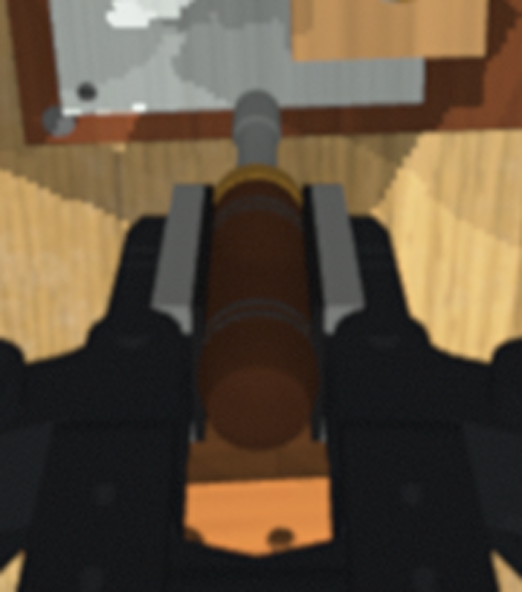

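View pics/w10e.png

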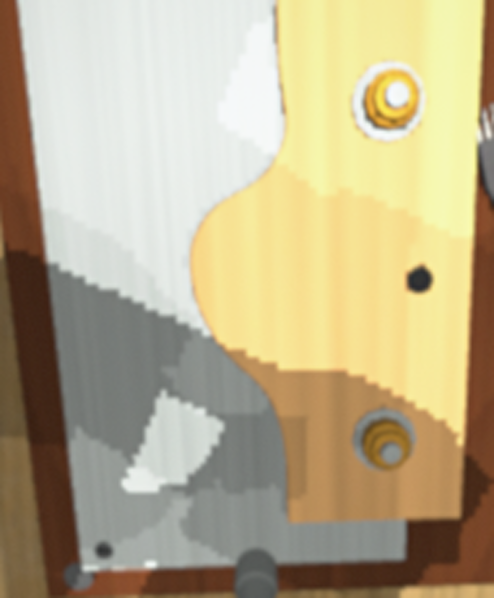

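servo_tool(series=[[-0.0057,0.0404,0,0,0,0,255],[-0.0058,0.0404,0,0,0,0,255],[-0.0057,0.0404,0,0,0,0,255],[-0.0058,0.0404,0,0,0,0,255],[0,0,0,0,0,0,255]])

```text
clock: 31.1
eef_pos: [0.476, -0.2765, 0.1383]
tool_rot: [0.0, 1.0, -0.0, 0.0]
wrist_force: [-0.2, 0.3, -0.3]
opening: 0.0147
```

servo_tool(series=[[0,0,0.008,0,0,0,255],[0,0,0.008,0,0,0,255],[0,0,0,0,0,0,255],[0,0,0,0,0,0,255],[0,0,0,0,0,0,255]])

```text
clock: 31.72
eef_pos: [0.4766, -0.2741, 0.1229]
tool_rot: [0.0, 1.0, 0.001, 0.0]
wrist_force: [-1.0, 0.8, -0.0]
opening: 0.0145
```

```bash
python3 st.py 4 w11; python3 -c "
import cv2;a=cv2.imread('pics/w11.png');cv2.imwrite('pics/w11z.png',cv2.resize(a[150:384,150:370],None,fx=2.5,fy=2.5,interpolation=cv2.INTER_CUBIC))"
```

```text
[ 0.47645 -0.27422  0.1228 ] [1.0e-04 1.0e+00 1.3e-03 1.0e-04] F [-0.38  0.02 -0.17] M [ 0.012 -0.01  -0.016] 0.0149 31.875
```

View pics/w11z.png

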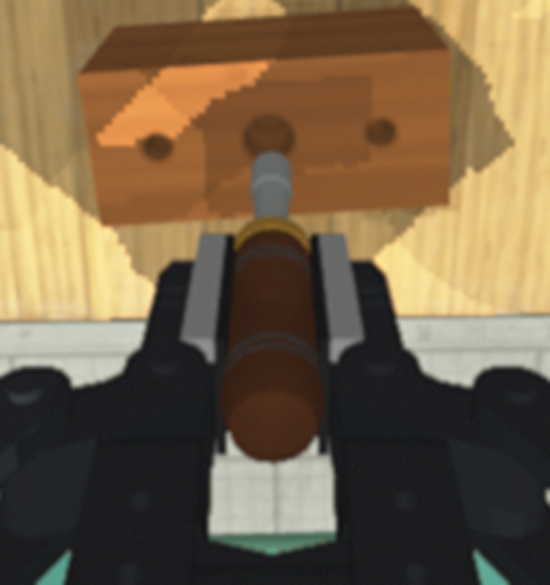

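servo_tool(series=[[0,0,0.01,0,0,0,255],[0,0,0.007,0,0,0,255],[0,0,0.006,0,0,0,255],[0,0,0,0,0,0,255]])

```text
clock: 32.42
eef_pos: [0.4762, -0.2741, 0.099]
tool_rot: [-0.0, 1.0, 0.001, -0.0]
wrist_force: [1.1, -1.0, -1.2]
opening: 0.0145
```

```bash
python3 st.py 3 w12
```

```text
[ 0.47647 -0.27425  0.09967] [0.     1.     0.0013 0.    ] F [ 0.13 -0.52 -0.96] M [-0.055  0.026  0.028] 0.0143 32.525
```

servo_tool(series=[[0,0,0.01,0,0,0,255],[0,0,0.01,0,0,0,255],[0,0,0.01,0,0,0,255],[0,0,0.004,0,0,0,255],[0,0,0,0,0,0,255]])

```text
clock: 33.2
eef_pos: [0.4763, -0.2741, 0.0653]
tool_rot: [-0.0, 1.0, 0.001, -0.0]
wrist_force: [-0.2, 0.1, -0.4]
opening: 0.0145
```

```bash
python3 st.py 3 w12
```

```text
[ 0.47653 -0.27426  0.0658 ] [1.0e-04 1.0e+00 1.3e-03 1.0e-04] F [ 0.14 -0.14 -0.56] M [ 0.049  0.021 -0.005] 0.0148 33.3
```

servo_tool(series=[[0,0,0.0015,0,0,0,255],[0,0,0.001,0,0,0,255],[0,0,0.0008,0,0,0,255],[0,0,0,0,0,0,255],[0,0,0,0,0,0,255]])

```text
clock: 33.98
eef_pos: [0.4764, -0.2742, 0.0628]
tool_rot: [0.0, 1.0, 0.001, 0.0]
wrist_force: [-1.3, 1.1, 5.9]
opening: 0.0146
```

```bash
python3 st.py 4 w13
```

```text
[ 0.47643 -0.27423  0.06275] [2.0e-04 1.0e+00 1.3e-03 1.0e-04] F [-1.87  1.13  5.77] M [0.222 0.249 0.003] 0.0144 34.125
```

servo_tool(series=[[0,0,0,0,0,0,150],[0,0,0,0,0,0,60],[0,0,0,0,0,0,0],[0,0,0,0,0,0,0],[0,0,0,0,0,0,0]])

```text
clock: 34.8
eef_pos: [0.4764, -0.2742, 0.0623]
tool_rot: [-0.0, 1.0, 0.001, 0.0]
wrist_force: [-0.2, -0.3, -0.5]
opening: 0.0852
```

servo_tool(series=[[0,0,0,0,0,0,0],[0,0,-0.03,0,0,0,0],[0,0,-0.04,0,0,0,0],[0,0,-0.04,0,0,0,0],[0,0,-0.02,0,0,0,0]])

```text
clock: 35.42
eef_pos: [0.4768, -0.2745, 0.1946]
tool_rot: [0.001, 1.0, 0.001, 0.001]
wrist_force: [0.8, 0.1, 0.6]
opening: 0.0851
```

servo_tool(series=[[0,0.025,0,0,0,0,0],[0,0.025,0,0,0,0,0],[0,0,0,0,0,0,0],[0,0,0,0,0,0,0]])

```text
clock: 35.92
eef_pos: [0.4762, -0.3241, 0.1914]
tool_rot: [-0.001, 1.0, 0.001, -0.001]
wrist_force: [-0.1, 0.6, -0.1]
opening: 0.0855
```

```bash
python3 st.py 3 w14; python3 -c "
from h import *
import pickle
c=pickle.load(open('pics/w14.pkl','rb'));a=c['img'][:,:,::-1]
print(w2pix(c,[[.4761,-.2735,.11],[.4757,-.273,.055]]))
cv2.imwrite('pics/w14z.png',cv2.resize(a[50:190,170:350],None,fx=4,fy=4,interpolation=cv2.INTER_CUBIC))
c=grab('scene','s14');a=c['img'][:,:,::-1];cv2.imwrite('pics/s14z.png',cv2.resize(a[150:290,170:330],None,fx=4,fy=4,interpolation=cv2.INTER_CUBIC))"
```

```text
[ 0.47645 -0.32369  0.19193] [-4.0e-04  1.0e+00  1.5e-03 -3.0e-04] F [ 0.24  0.19 -0.09] M [-0.014 -0.     0.011] 0.0852 36.025
[[258.73229643 131.8357029 ]
 [258.20469951 121.34892647]]
```

View pics/w14z.png

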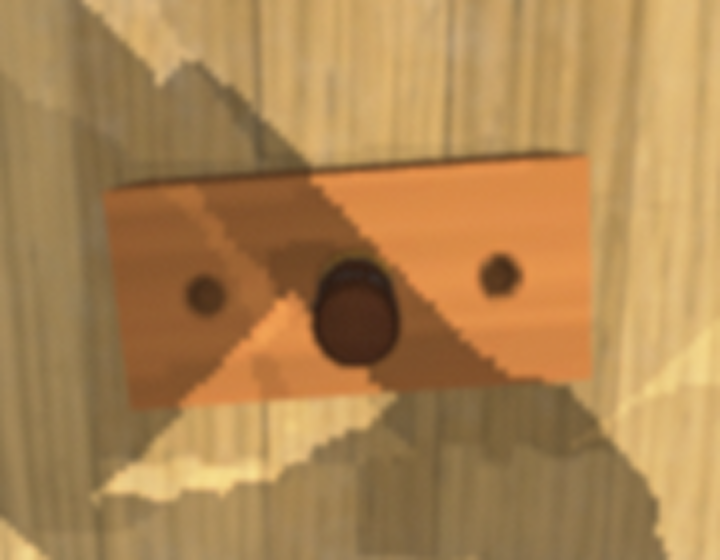

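View pics/s14z.png

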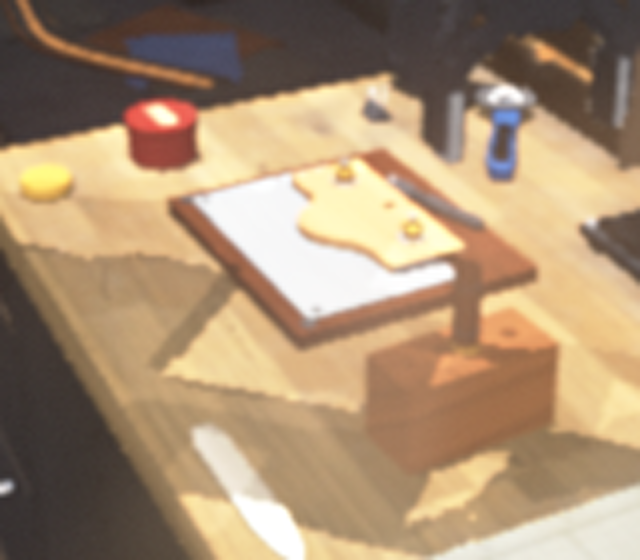

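```bash
python3 -c "
from workcell import job; print(job.sign_off())"
```

```text
the job is handed in; nothing more can be done
None
```

I scribed the front edge of the flap pattern in one pass and stood the scriber back in the middle hole. I handed the job in at about 36 s of the 72 s allowed. I could not see the line itself: no line showed in the wrist pictures, and the arm blocked the top camera. That it is unbroken rests on the force and height readings alone.

- **Start and end:** I put the point down at pattern y of about +62 mm on the left straight run. I lifted it at about −63 mm on the right one.
- **Collar force:** at the checks every 4 to 8 mm it read about 2.5 to 5.5 N. It dipped just below the 3 N light-touch level in two places, at about 2.5 N entering the left hollow and 2.9 N before the crest.
- **Tangential drag:** besides that, friction along the line read 2 to 5 N, so the largest total sideways force I saw was about 9 N.
- **Collar height:** the collar's lower end stayed about 2.5 to 3.1 mm above the sheet, worked out from the arm's height. The scriber met the block at the same arm height before and after, so it had not slid in the grip. The downward force was noisy, and near the right hollow it read lower than that height implies, so I lowered the tool 0.3 mm there.
- **Scriber tilt:** it leaned about 1 mm at the collar on the left flank, and was back to normal when I checked after the lift.
- **Return:** the scriber seated with about 6 N against the block. After release it stood upright in the same place as at the start.
- **Rest of the bench:** in the final scene view the other things that showed looked where they were. The thread reel was outside that view; nothing in the readings suggests it was touched. The gripper was open and clear, at about 0.19 m height.

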